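# Clamp the new end strip onto the walnut board

## Task

The walnut board's end strip is glued and needs clamping: pick up the muddler and knock the far jaw's locking pin fully home with it (not with the fingers), then lay the muddler back down on the worktop. Now pump the clamp's trigger, without shoving the bar or jaw along by hand, until the jaws have shut the joint and the sprung pad is clearly pushed in; one more stroke after everything touches is plenty, do not crush the work. Finish holding the trigger squeezed right in, so that the joint keeps its pressure while I fit the outer clamps, and leave the things standing round alone.

Things in the scene. Friction and masses are not known exactly. Their poses are not given: they have to be found in the camera images.
- clamp: One-hand ratchet bar clamp on a suction foot, fixed. Origin on the worktop under the grip; +y along the toothed bar to the far jaw, x across it. Pistol handle (28 mm wide, y -15 to -2 mm, z 81 to 147 mm) stands up behind the trigger. Gearbox below: x +-20, y -48 to +40 mm, top z 85 mm. Bar: 10 mm wide, z 46 to 64 mm, over the work, its rear end 113 mm or more behind the origin
- grip (a point): Middle of the handle-and-trigger pair when squeezed right in, 123 mm above the worktop; does not move. Along clamp y the squeezed pair measures 30 mm: handle's rear face 15 mm behind (-y), trigger's front face 15 mm ahead; released, the trigger's face stands 31 mm ahead (34 mm at its top end). The handle does not give, so a gripper centred here opens to 70 mm or more
- trigger (a joint): Trigger hinge (rad): 0 released, 0.160 squeezed right in; 0.01 rad is about 1 mm at the grip height. A spring returns it (3 N at the grip when released, 4 N squeezed in); squeezing takes about 6 N while the bar runs free and up to 20 N once the work is clamped. Each full squeeze, followed by a full release, draws the bar one tooth
- trigger_grip (a point): Front face of the trigger, 123 mm above the worktop; the trigger is 26 mm wide, 12 mm thick and its top end is 142 mm above the worktop
- bar (a joint): How far the bar with the far jaw has been drawn back towards the head (m). A stroke of the trigger draws it about 4 to 6 mm; on release it settles onto the ratchet's 4 mm teeth, so each stroke gains 4 mm, and the ratchet keeps what was gained
- far_face (a point): Middle of the far jaw's rubber face, 17.5 mm above the worktop; the face is 46 mm wide and looks along clamp -y at the end strip
- pin_top (a point): Centre of the top of the locking pin's round steel head (18 mm across, 6 mm thick). The pin stands in the far jaw, a block 34 x 36 mm there that reaches 73 to 77 mm above the worktop. Pin out: top 95.5 mm above the worktop; home: 83.5 mm. Until it is home the far jaw just slips outward on the bar when loaded and no pressure builds
- pin (a joint): How far the locking pin has been driven down (m): 0 to 0.002 at the start, 0.012 fully home. It is stiff, about 8 N, and stays where it is
- pad_face (a point): Middle of the front jaw's rubber face (46 mm wide, 17.5 mm above the worktop), a sprung pad looking along clamp +y at the board's near end
- pad (a joint): How far the sprung pad is pushed in (m): 0 free, 2.5 N for each millimetre, stops at 0.015. About 0.003 to 0.011 is firm; beyond 0.014 the work is crushed
- board: Loose walnut serving board 160 x 250 x 18 mm lying flat between the jaws; origin at the centre of its underside, y along its length towards the strip
- strip_center (a point): Centre of the loose walnut end strip, 158 x 26 x 18 mm (26 mm along y), lying a few millimetres off the board's far end. Joint shut: 138 mm from the board's centre along the board's y
- muddler_center (a point): Centre of the walnut muddler (bar pestle) lying on the worktop, 202 mm long along its y, 31 mm thick, 0.16 kg; 15.5 mm above its underside
- glue_bottle: White glue bottle standing by the work, 55 mm across, 153 mm tall; origin under its centre. Bystander
- clementine: Clementine, about 70 mm, on the worktop; origin under its centre. Bystander
Not all that is in view belongs to the job. There is more than one size of the part that bears strip_center; the job needs the larger.

How it is judged:
On the way, in this order (a step that is already met when the one before it is completed fails the run):
1. the locking pin is driven home with the muddler in hand (value of joint pin above 0.0105 m and height (world z) of muddler_center above 0.07 m and horizontal distance between muddler_center and pin_top below 0.12 m and value of joint pad below 0.0015 m).
2. the muddler is laid back down on the worktop (height (world z) of muddler_center below 0.03 m and contact force between the fingers and muddler below 0.1 N), for 0.1 s.
3. the trigger has been pumped until the jaws press the joint shut (value of joint pad above 0.002 m and contact force between far_jaw and strip above 3 N and contact force between strip and board above 3 N), for 0.1 s.
At the end, for the whole second after the job is handed in: Locking pin home (within 1.5 mm); strip shut against the board (gap under 1.5 mm, square within 0.03 rad, pressed with more than 3 N); sprung pad pushed in between 2 and 12.5 mm; trigger held squeezed by the fingers (over 0.135 of 0.160 rad, more than 2 N); muddler lying still on the worktop (value of joint pin above 0.0105 m and value of joint pad between 0.002 and 0.0125 m and y of strip_center in the frame of board below 0.1395 m and angle between the y axis of strip and the y axis of board, either way round below 0.03 rad and contact force between strip and board above 3 N and value of joint trigger above 0.135 rad and contact force between the fingers and trigger above 2 N and height (world z) of muddler_center between 0 and 0.03 m and linear speed of muddler below 0.03 m/s); the arm keeps its last pose, push and grip.
It fails at once if the work is crushed: the sprung pad is driven in more than 14 mm (value of joint pad above 0.014 m).
It fails at once if the fingers push the pin, the far jaw or the bar (contact force between the fingers and bar above 6 N).
It fails at once if the glue bottle or the clementine is disturbed (distance of any of glue_bottle, clementine from where it was at the start of the episode above 0.03 m).
It also fails if it takes over 72 s, if anything falls off the work surface, if the arm or the gripper's body presses on something with over 40 N, if the wrist force passes 120 N, or if a joint passes its speed limit or range.

## Robot

A 6-joint arm with a two-finger parallel gripper is mounted at the origin on a cart in front of the work surface, level with it; the furniture and walls round the work are solid. World frame = base frame: x ahead of the robot, y to its left, z up, the work surface at z = 0. Lengths are in m, angles in rad, forces in N, time in s.
With the tool pointing down it reaches from about 0.35 to 0.775 m from the base axis. Payload 7.3 kg.
Tool frame: the origin (TCP) lies on the centre line of the jaws, within the pads' length; the fingertips stand robot.nose_length ahead of it and the grasp point (between the pads) is the TCP (robot.nose_length is the distance from the TCP to the fingertips, in m); z points along the fingers, y is the direction in which the jaws open and shut (so a half turn about z gives the same grasp; the last joint's range is limited). The gripper opens to 92 mm and grips with 3 to 60 N. Pads are 19 mm wide; open, the fingers measure 130 mm over their backs; the gripper's body (75 mm by 190 mm) begins 47 mm behind the grasp point.
Start: joints at [1.104, 0.342, 1.524, -0, 1.275, -0.146], TCP at [0.166, 0.498, 0.246] pointing down, gripper open.
Joint ranges: [-2.53, 2.53], [-0.77, 2.02], [0.04, 2.7], [-1, 4.14], [0.28, 2.66], [-3.11, 3.11]. Speed limits (rad/s): [2.57, 2.57, 3.14, 3.14, 3.14, 3.14].

## Interface

Orientations are given as [roll, pitch, yaw] about the fixed x, y, z axes, in that order (R = Rz(yaw) Ry(pitch) Rx(roll)).
In Python, from cell import robot, read_camera gives the robot as it stands.
- The arm moves only by the shell command python3 -m crank 'ROWS' [FORCE]. ROWS is JSON, a list of rows, each a list of 7 numbers: the shift along the tool's x, y, z in cm, then the turn, a rotation vector about the tool's x, y, z in degrees, then the opening, from 0 (shut) to 1 (fully open). In form: [[tx, ty, tz, wx, wy, wz, jaw], ...]. A call has 1 to 5 rows; each row is the pose to reach, as a shift and turn from the pose commanded when the call began, along the tool's axes at that moment; what a row does not reach only later rows make up. A row lasts 1/8 s, in which the tool goes at most 62.5 mm and 10.7 degrees, less where a joint would pass 70% of its speed; a pose out of reach is approached as far as the arm can. A call with a gripper value outside its range is refused whole. The fingers move at their own pace and stop on an object; FORCE is the grip in N (left out, the last holds). Time passes only in rows, so rows that repeat a pose let the fingers close. It gives the time, the measured TCP pose, the force and the opening at its end, in the units of the state.
- robot.observe(): the state, without advancing time (a new reading comes with each control period).
- read_camera(name): name is "scene" or "top"; returns a dict with "frame" (384x512x3 uint8, red, green, blue), "intrinsics" (3x3 intrinsics, pixels), "distortion" ([k1, k2, p1, p2, k3] as OpenCV has them; the pictures are not rectified), "R" (3x3) and "t" (3): a world point X has camera coordinates R X + t. Camera axes: x right, y down, z forward; pixel columns grow to the right and rows downward; lengths in m; the calibration is good to about 2 mm. A picture is of the moment at which its call begins. There is no depth.
- robot.hand_in(): hands the job in, once; it reports no verdict.
The state is a dict: "time": time; "qpos": joint angles; "qvel": joint speeds; "joint_efforts": joint torques, N m; "tool_pos": TCP position; "tool_rot": TCP orientation; "contact_force": force on the tool from outside, world axes, zero at the start; "torque": the same for the moment, N m; "opening": finger opening in m.
Only numpy, scipy, OpenCV 4.12 (cv2) and the standard library are available. Lean on these libraries where they do the work, as an engineer would, in place of code of your own. Each camera call takes 0.05 s, during which the arm holds its last target.

## Working session

There is one attempt and no reset: what is moved stays moved. The work goes in short steps, Python scripts to look and compute and a shell command to move; the robot and the scene stay as the last step left them, time stands still between calls to the robot, and variables do not carry over. Pictures are saved under pics/ and viewed, and the job is handed in when it is done.

```bash
ls; mkdir -p pics; python3 - <<'E'
from cell import robot, read_camera
import cv2, numpy as np
print(robot.observe(), robot.nose_length)
for n in ("scene","top"):
    d=read_camera(n); cv2.imwrite(f"pics/{n}0.png",d["frame"][:,:,::-1])
    print(n,d["intrinsics"],d["distortion"],d["R"],d["t"])
E
```

```text
pics
{'time': 0.0, 'qpos': array([ 1.10395556e+00,  3.42740849e-01,  1.52501017e+00,  4.72218513e-06,
        1.27542169e+00, -1.46009292e-01]), 'qvel': array([ 1.38129870e-03,  2.30130959e-04, -5.79597001e-05,  2.84052413e-04,
       -1.15567538e-03, -2.24763035e-03]), 'joint_efforts': array([ 1.49166641e-03, -4.31238878e+01, -2.44227934e+01,  7.19159818e-02,
        5.57240762e-02, -1.14369861e-04]), 'tool_pos': array([0.16537035, 0.49787254, 0.24503793]), 'tool_rot': array([-3.14003007e+00, -2.34351478e-04,  2.82075962e+00]), 'contact_force': array([-0.74390636,  1.22302706,  0.43119272]), 'torque': array([0.01885989, 0.00178455, 0.02391205]), 'opening': 0.09201842133025812} 0.019
scene [[349.01627508   0.         250.25526675]
 [  0.         349.01627508 192.45391149]
 [  0.           0.           1.        ]] [-0.043766  0.        0.        0.        0.      ] [[-0.86853877 -0.49545988 -0.01264534]
 [-0.33011849  0.5973501  -0.7308862 ]
 [ 0.36967849 -0.63062854 -0.68238219]] [0.52369506 0.21361282 1.42141029]
top [[480.01244819   0.         255.28615421]
 [  0.         480.01244819 189.98884255]
 [  0.           0.           1.        ]] [0.00141847 0.         0.         0.         0.        ] [[-0.00353408 -0.99985906  0.0164128 ]
 [-0.99796988  0.00248276 -0.0636392 ]
 [ 0.06358948 -0.01660438 -0.997838  ]] [0.07038721 0.54266742 1.84823414]
```

View pics/scene0.png

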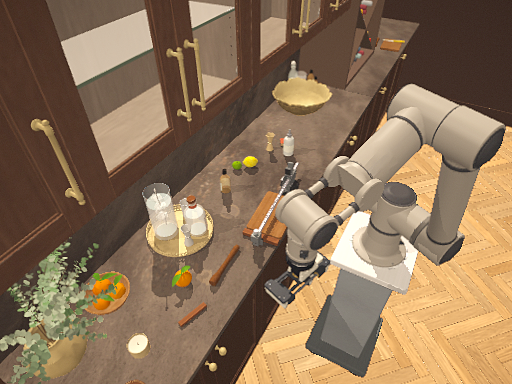

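View pics/top0.png

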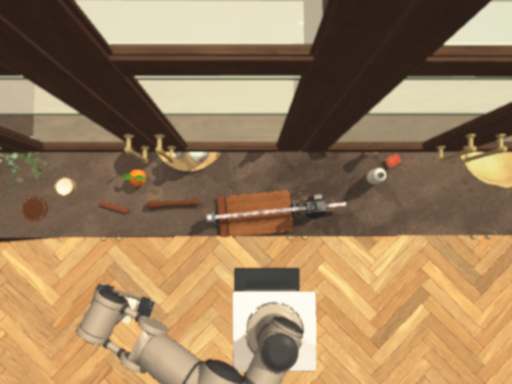

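```bash
cat > h.py <<'E'
from cell import robot, read_camera
import cv2, numpy as np
def crop(n,x0,y0,x1,y1,s,name):
    d=read_camera(n); im=np.ascontiguousarray(d["frame"][y0:y1,x0:x1,::-1])
    im=cv2.resize(im,None,fx=s,fy=s,interpolation=cv2.INTER_CUBIC)
    st=10
    for u in range((x0//st+1)*st,x1,st):
        cv2.line(im,(int((u-x0+.5)*s),0),(int((u-x0+.5)*s),6),(0,255,0),1)
        if u%20==0: cv2.putText(im,str(u),(int((u-x0)*s)-10,16),0,.38,(0,255,255),1)
    for v in range((y0//st+1)*st,y1,st):
        cv2.line(im,(0,int((v-y0+.5)*s)),(6,int((v-y0+.5)*s)),(0,255,0),1)
        if v%20==0: cv2.putText(im,str(v),(8,int((v-y0)*s)+5),0,.38,(0,255,255),1)
    cv2.imwrite("pics/"+name,im)
CAL={}
def cal(n):
    if n not in CAL: CAL[n]=read_camera(n)
    return CAL[n]
def back(n,u,v,z):
    d=cal(n);K,D,R,t=[np.asarray(d[k],float) for k in("intrinsics","distortion","R","t")]
    p=cv2.undistortPoints(np.array([[[u,v]]],float),K,D)[0,0]
    r=R.T@np.array([p[0],p[1],1]);c=-R.T@t
    return c+r*(z-c[2])/r[2]
def proj(n,X):
    d=cal(n);K,D,R,t=[np.asarray(d[k],float) for k in("intrinsics","distortion","R","t")]
    return cv2.projectPoints(np.array([X],float),cv2.Rodrigues(R)[0],t,K,D)[0][0,0]
E
python3 - <<'E'
from h import *
crop("top",200,170,360,250,5,"t1.png")
crop("top",90,160,230,250,5.7,"t2.png")
crop("scene",160,150,320,270,5,"s1.png")
crop("scene",150,220,270,340,5,"s2.png")
E
```

```text
(no output)
```

View pics/t1.png

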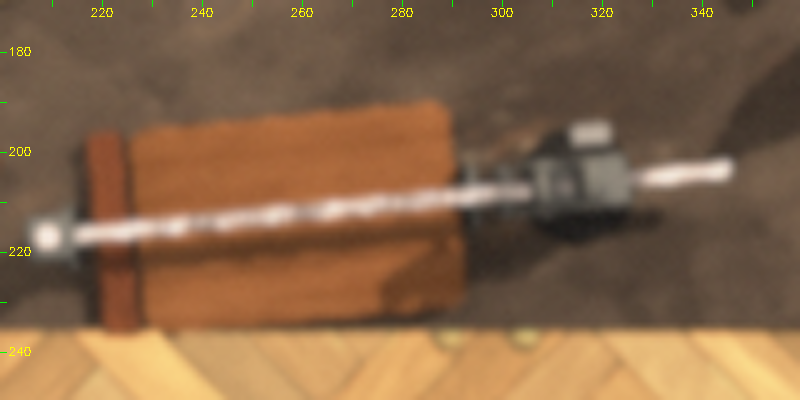

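View pics/t2.png

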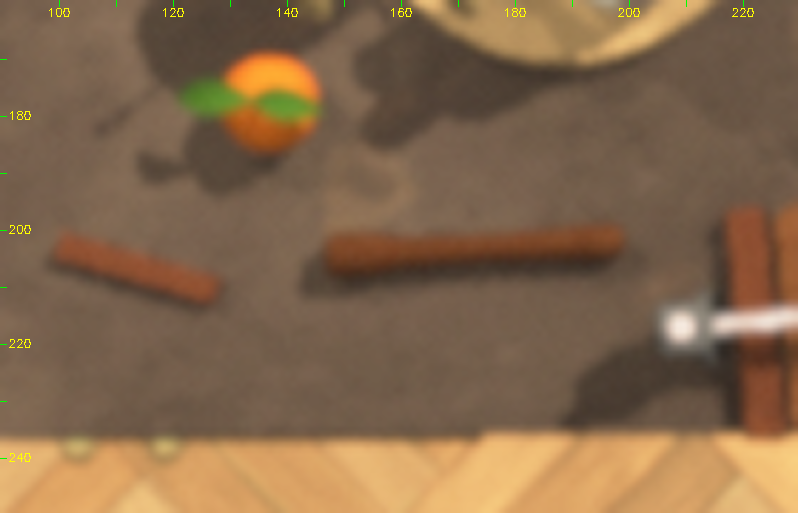

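View pics/s1.png

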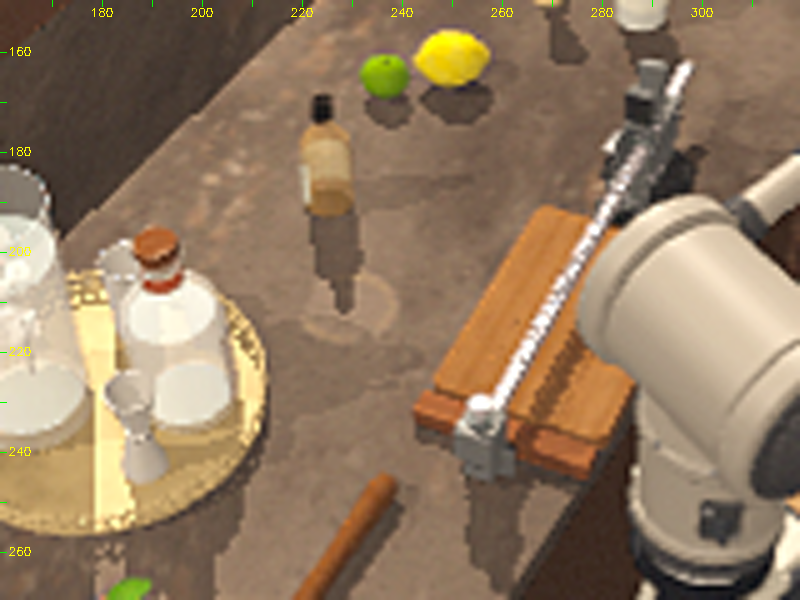

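View pics/s2.png

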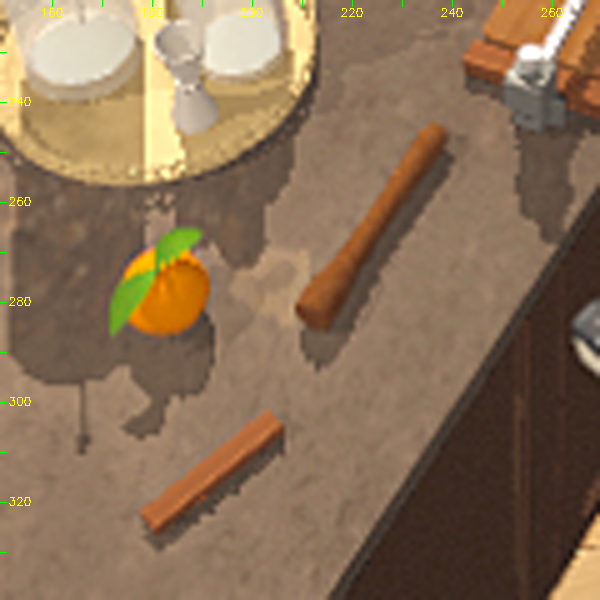

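```bash
python3 - <<'E'
from h import *
B=lambda n,u,v,z:print(n,u,v,z,back(n,u,v,z).round(4))
print("cams",[(-np.array(cal(n)["R"]).T@np.array(cal(n)["t"])).round(3) for n in("top","scene")])
B("top",209,217,.0935);B("scene",256,231.5,.0935)
B("top",216,216.5,.064);B("top",345.5,203.8,.064)
B("top",312,209,.1);B("top",147.5,204.5,.0155);B("top",198,202,.013)
B("scene",213,281.5,.0155);B("scene",237,246.5,.013)
for p in[(217,197),(226,236),(227,196),(287,190),(228,235),(292,232)]:B("top",*p,.018)
E
python3 - <<'E'
from h import *
crop("top",290,185,360,225,11,"t3.png")
crop("scene",260,150,330,230,8,"s3.png")
crop("scene",230,215,290,265,10,"s4.png")
E
```

```text
cams [array([0.424, 0.1  , 1.878]), array([-0.   ,  1.028,  1.133])]
top 209 217 0.0935 [0.4381 0.2419 0.0935]
scene 256 231.5 0.0935 [0.4328 0.2507 0.0935]
top 216 216.5 0.064 [0.4401 0.2179 0.064 ]
top 345.5 203.8 0.064 [ 0.4865 -0.2723  0.064 ]
top 312 209 0.1 [ 0.4664 -0.14    0.1   ]
top 147.5 204.5 0.0155 [0.4878 0.4857 0.0155]
top 198 202 0.013 [0.497  0.2911 0.013 ]
scene 213 281.5 0.0155 [0.4866 0.4818 0.0155]
scene 237 246.5 0.013 [0.4949 0.2972 0.013 ]
top 217 197 0.018 [0.5159 0.2172 0.018 ]
top 226 236 0.018 [0.3653 0.1823 0.018 ]
top 227 196 0.018 [0.5197 0.1785 0.018 ]
top 287 190 0.018 [ 0.5424 -0.0545  0.018 ]
top 228 235 0.018 [0.3692 0.1746 0.018 ]
top 292 232 0.018 [ 0.3797 -0.0726  0.018 ]
```

View pics/t3.png

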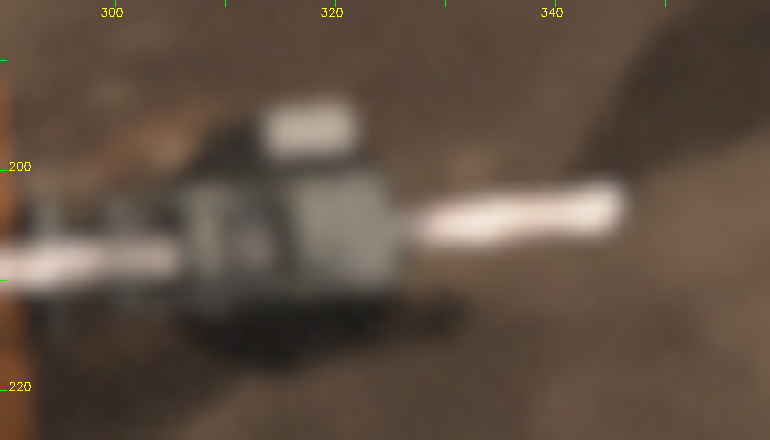

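View pics/s3.png

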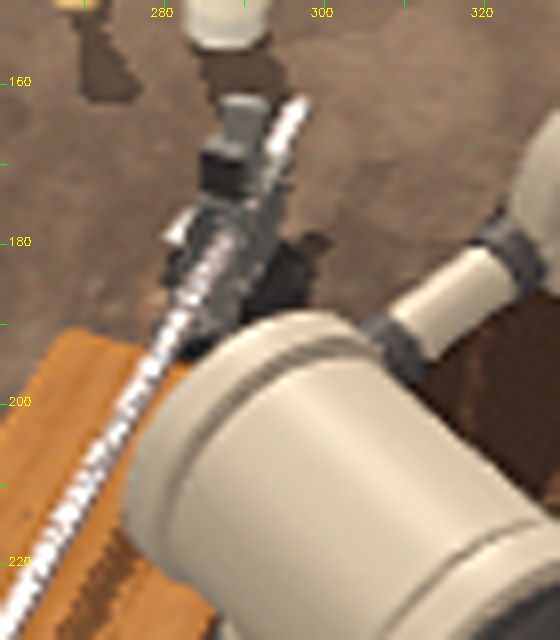

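View pics/s4.png

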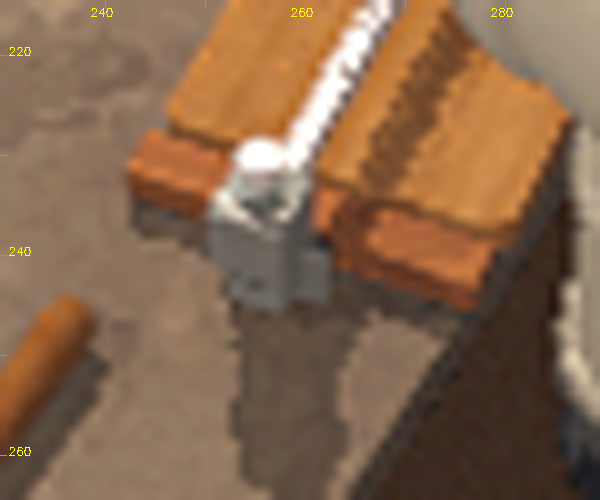

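```bash
python3 - <<'E'
from h import *
B=lambda n,u,v,z:print(n,u,v,z,back(n,u,v,z).round(4))
B("scene",256,230,.0955);B("scene",256,230,.0935)
B("top",325.5,205.5,.085);B("top",306,207.5,.085);B("top",317,206,.147)
B("scene",290,162.5,.147)
th=np.deg2rad(5.4);ex=np.array([np.cos(th),np.sin(th)]);ey=np.array([-ex[1],ex[0]])
for oy in(-.15,-.16,-.17,-.18):
    o=np.array([.4865+(-.2723-oy)*.0946,oy]); print(o.round(4))
    for nm,x,y,z in[("hRtopL",-.014,-.015,.147),("hRtopR",.014,-.015,.147),("hFtop",0,-.002,.147),("trigtop L",-.013,.034,.142),("trigtopR",.013,.034,.142),("gbR",0,-.048,.085),("gbF",0,.04,.085)]:
        P=np.r_[o+ex*x+ey*y,z];print("  ",nm,proj("scene",P).round(1),proj("top",P).round(1))
E
```

```text
scene 256 230 0.0955 [0.4357 0.2455 0.0955]
scene 256 230 0.0935 [0.4365 0.244  0.0935]
top 325.5 205.5 0.085 [ 0.4797 -0.1928  0.085 ]
top 306 207.5 0.085 [ 0.4724 -0.1196  0.085 ]
top 317 206 0.147 [ 0.4761 -0.1519  0.147 ]
scene 290 162.5 0.147 [ 0.4745 -0.1437  0.147 ]
[ 0.4749 -0.15  ]
   hRtopL [294.5 160.6] [321.  209.8]
   hRtopR [288.7 159.1] [320.2 202.1]
   hFtop [290.6 161.5] [317.  206.3]
   trigtop L [290.6 167.6] [307.3 210.8]
   trigtopR [285.2 166.2] [306.6 203.7]
   gbR [293.  166.3] [326.8 205.6]
   gbF [286.7 177.3] [303.5 207.8]
[ 0.4759 -0.16  ]
   hRtopL [295.2 159.4] [323.8 209.5]
   hRtopR [289.4 157.9] [322.9 201.8]
   hFtop [291.4 160.2] [319.8 206. ]
   trigtop L [291.4 166.3] [310.1 210.6]
   trigtopR [286.  164.9] [309.3 203.4]
   gbR [293.7 165.1] [329.5 205.3]
   gbF [287.5 176. ] [306.2 207.6]
[ 0.4768 -0.17  ]
   hRtopL [295.9 158.2] [326.5 209.2]
   hRtopR [290.2 156.7] [325.7 201.5]
   hFtop [292.1 159. ] [322.5 205.7]
   trigtop L [292.1 165. ] [312.9 210.3]
   trigtopR [286.7 163.6] [312.1 203.2]
   gbR [294.4 163.9] [332.1 205. ]
   gbF [288.2 174.7] [308.8 207.3]
[ 0.4778 -0.18  ]
   hRtopL [296.6 157. ] [329.3 209. ]
   hRtopR [290.9 155.5] [328.5 201.2]
   hFtop [292.8 157.8] [325.3 205.4]
   trigtop L [292.8 163.8] [315.6 210. ]
   trigtopR [287.5 162.4] [314.9 202.9]
   gbR [295.1 162.7] [334.8 204.8]
   gbF [288.9 173.4] [311.5 207.1]
```

```bash
cat > go.py <<'E'
import sys, numpy as np
from scipy.spatial.transform import Rotation as Ro
from cell import robot
# usage: go.py x y z yawdeg
x,y,z,yaw=map(float,sys.argv[1:5])
s=robot.observe();R=Ro.from_euler("xyz",s["tool_rot"]);p=s["tool_pos"]
T=Ro.from_euler("xyz",[np.pi,0,np.deg2rad(yaw)])
print("t",round(s["time"],2),"pos",p.round(4),"rot",np.rad2deg(s["tool_rot"]).round(2),"F",s["contact_force"].round(2),"open",round(s["opening"],4))
print("shift cm",(R.inv().apply(np.array([x,y,z])-p)*100).round(2),"rotvec",np.rad2deg((R.inv()*T).as_rotvec()).round(2))
E
python3 go.py .490 .425 .12 92.65; python3 - <<'E'
from h import *
for n,u,v in(("top",164,203.7),("top",172.75,203.3)): print(back(n,u,v,.0155).round(4))
E
```

```text
t 0.65 pos [0.1655 0.4982 0.2458] rot [179.99  -0.   161.62] F [-0.93  0.05  0.94] open 0.0914
shift cm [-33.1    3.28  12.58] rotvec [ 1.000e-02 -0.000e+00  6.897e+01]
[0.4907 0.4221 0.0155]
[0.4921 0.3884 0.0155]
```

```bash
python3 -m crank '[[-4.8,0.5,0,0,0,10,1],[-9.6,1,0,0,0,20,1],[-14.4,1.5,2,0,0,30,1],[-19.2,2,4,0,0,40,1],[-24,2.5,6,0,0,50,1]]' 50; python3 go.py .490 .424 .12 92.65
```

```text
time: 1.32
tool_pos: [0.4027, 0.4459, 0.1852]
tool_rot: [3.141, -0.0, 1.942]
contact_force: [0.2, 1.7, 0.6]
opening: 0.0918
t 1.32 pos [0.4027 0.4459 0.1852] rot [ 1.7998e+02 -2.0000e-02  1.1129e+02] F [0.16 1.74 0.63] open 0.0918
shift cm [-5.21  7.34  6.52] rotvec [ 0.02 -0.02 18.64]
```

```bash
python3 -m crank '[[-2.6,3.7,3,0,0,9.3,1],[-5.2,7.3,6.5,0,0,18.6,1],[-5.2,7.3,6.5,0,0,18.6,1],[-5.2,7.3,6.5,0,0,18.6,1]]'; python3 go.py .490 .424 .0225 92.65;python3 - <<'E'
from h import *
crop("top",120,170,220,230,8,"t4.png")
crop("scene",150,220,270,340,5,"s5.png")
E
```

```text
time: 1.82
tool_pos: [0.4879, 0.4251, 0.121]
tool_rot: [-3.141, -0.0, 1.625]
contact_force: [0.8, -0.2, -0.1]
opening: 0.092
t 1.82 pos [0.4879 0.4251 0.121 ] rot [-1.7998e+02 -2.0000e-02  9.3080e+01] F [ 0.81 -0.24 -0.12] open 0.092
shift cm [-0.12  0.21  9.85] rotvec [-0.02 -0.02  0.43]
```

View pics/t4.png

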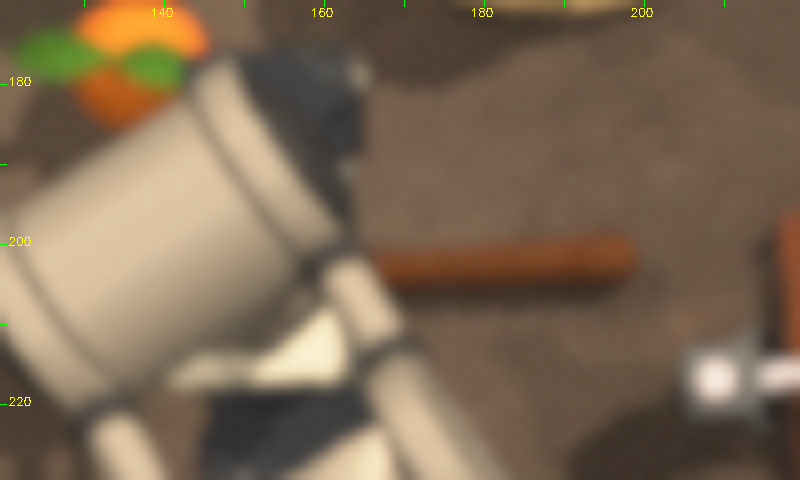

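View pics/s5.png

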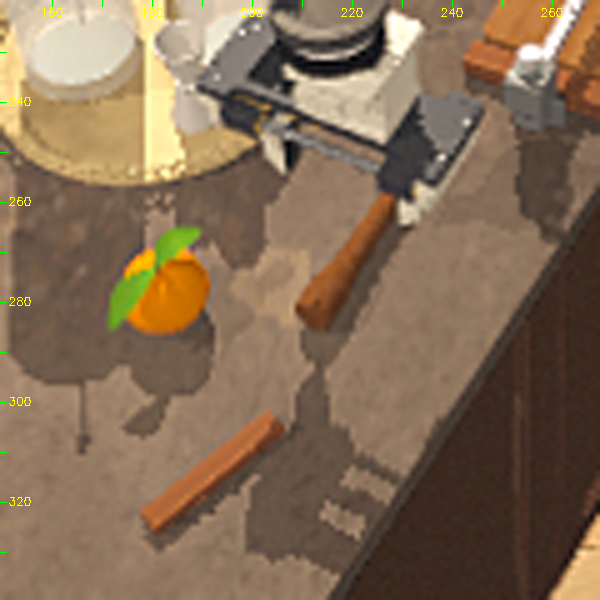

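```bash
python3 -m crank '[[-0.1,0.2,4,0,0,0.4,1],[-0.1,0.2,8,0,0,0.4,1],[-0.1,0.2,9.85,0,0,0.4,1],[-0.1,0.2,9.85,0,0,0.4,1],[-0.1,0.2,9.85,0,0,0.4,1]]'; python3 -m crank '[[0,0,0,0,0,0,0],[0,0,0,0,0,0,0],[0,0,0,0,0,0,0],[0,0,0,0,0,0,0],[0,0,0,0,0,0,0]]' 50;  python3 go.py .490 .424 .0225 92.65
```

```text
time: 2.55
tool_pos: [0.491, 0.4249, 0.0242]
tool_rot: [3.139, -0.002, 1.617]
contact_force: [-0.2, 0.6, 0.2]
opening: 0.0915
time: 3.18
tool_pos: [0.4902, 0.4239, 0.0222]
tool_rot: [-3.141, -0.0, 1.616]
contact_force: [-0.3, -0.5, -0.2]
opening: 0.0462
t 3.17 pos [0.4902 0.4239 0.0222] rot [-179.99   -0.     92.61] F [-0.31 -0.49 -0.23] open 0.0462
shift cm [ 0.01 -0.02 -0.03] rotvec [-0.01 -0.   -0.04]
```

```bash
python3 -m crank '[[0,0,0,0,0,0,0],[0,0,0,0,0,0,0],[0,0,0,0,0,0,0],[0,0,0,0,0,0,0],[0,0,0,0,0,0,0]]' 55;  python3 -m crank '[[0,0,0,0,0,0,0],[0,0,0,0,0,0,0]]'
```

```text
time: 3.8
tool_pos: [0.4903, 0.424, 0.0222]
tool_rot: [3.142, -0.0, 1.617]
contact_force: [0.3, 0.4, -0.7]
opening: 0.0305
time: 4.05
tool_pos: [0.4902, 0.4239, 0.0222]
tool_rot: [-3.142, -0.0, 1.616]
contact_force: [0.0, 0.0, -1.1]
opening: 0.0309
```

```bash
python3 -m crank '[[0,0,-4,0,0,0,0],[0,0,-9,0,0,0,0],[0,0,-13,0,0,0,0],[0,0,-13,0,0,0,0]]'; python3 go.py .438 .217 .152 92.65
```

```text
time: 4.55
tool_pos: [0.4916, 0.425, 0.1561]
tool_rot: [3.136, -0.004, 1.617]
contact_force: [-0.9, -0.2, -1.7]
opening: 0.0309
t 4.55 pos [0.4916 0.425  0.1561] rot [179.66  -0.22  92.62] F [-0.89 -0.23 -1.69] open 0.0309
shift cm [-20.54  -6.31   0.29] rotvec [ 0.34 -0.22 -0.03]
```

```bash
python3 -m crank '[[-5,-1.5,0,0,0,0,0],[-10,-3,0,0,0,0,0],[-15,-4.5,0,0,0,0,0],[-20.45,-6.1,0,0,0,0,0],[-20.45,-6.1,0,0,0,0,0]]';python3 -m crank '[[0,0,1,0,0,0,0],[0,0,1.5,0,0,0,0],[0,0,1.5,0,0,0,0]]'; python3 go.py .438 .217 .127 92.65;  python3 - <<'E'
from h import *
crop("top",160,180,290,250,6,"t6.png")
crop("scene",190,180,310,280,6,"s6.png")
E
```

```text
time: 5.18
tool_pos: [0.4364, 0.2137, 0.1508]
tool_rot: [-3.137, 0.002, 1.613]
contact_force: [1.0, 0.4, -2.5]
opening: 0.0305
time: 5.55
tool_pos: [0.4382, 0.2175, 0.1361]
tool_rot: [-3.14, 0.0, 1.618]
contact_force: [0.6, -0.5, -1.6]
opening: 0.0306
t 5.55 pos [0.4382 0.2175 0.1361] rot [-1.7989e+02  2.0000e-02  9.2690e+01] F [ 0.59 -0.51 -1.62] open 0.0306
shift cm [-0.05 -0.02  0.91] rotvec [-0.11  0.02  0.04]
```

View pics/t6.png

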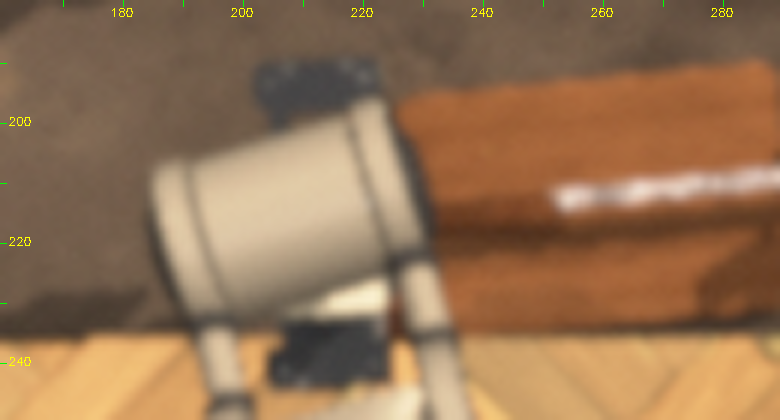

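View pics/s6.png

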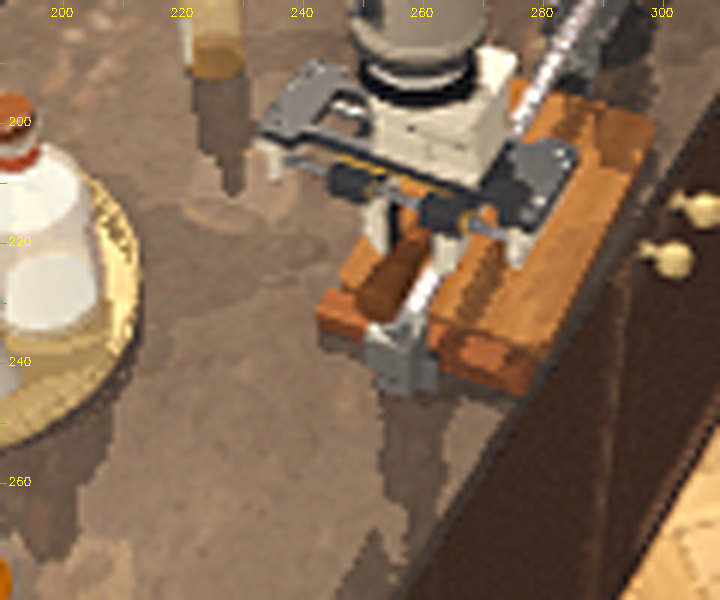

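```bash
python3 - <<'E'
from h import *
for y in(.217,.243,.262,.272,.282):
  print(y,[proj("scene",[.438-(y-.217)*.046,y,z]).round(1) for z in(.115,.13,.145)])
print(proj("scene",[.437,.243,.0955]))
crop("scene",235,200,285,250,12,"s7.png")
E
```

```text
0.217 [array([259. , 221.7]), array([259. , 219.1]), array([259. , 216.4])]
0.243 [array([256.1, 226.2]), array([256.1, 223.6]), array([256. , 220.9])]
0.262 [array([253.9, 229.5]), array([253.8, 226.9]), array([253.8, 224.3])]
0.272 [array([252.7, 231.3]), array([252.6, 228.7]), array([252.6, 226.1])]
0.282 [array([251.5, 233.1]), array([251.5, 230.5]), array([251.4, 227.9])]
[256.01731122 229.44766145]
```

View pics/s7.png

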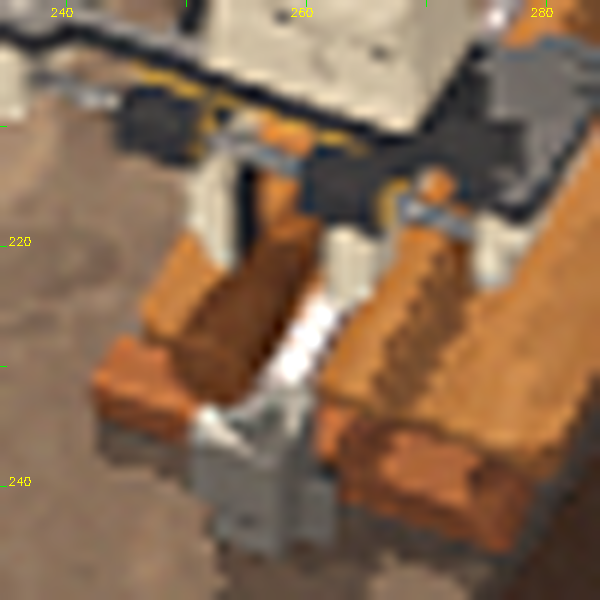

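```bash
python3 -m crank '[[0,0,1,0,0,0,0],[0,0,1.5,0,0,0,0],[0,0,1.9,0,0,0,0],[0,0,2.1,0,0,0,0]]' 60;python3 go.py .438 .217 .1055 92.65;python3 -m crank '[[0,0,0.3,0,0,0,0],[0,0,0.6,0,0,0,0],[0,0,0.6,0,0,0,0]]';python3 go.py .438 .217 .1055 92.65
```

```text
time: 6.25
tool_pos: [0.4386, 0.2168, 0.1164]
tool_rot: [-3.141, -0.0, 1.616]
contact_force: [-2.7, -1.3, 5.8]
opening: 0.0307
t 6.25 pos [0.4386 0.2168 0.1164] rot [-179.99   -0.     92.62] F [-2.73 -1.35  5.84] open 0.0307
shift cm [ 0.02 -0.06  1.09] rotvec [-0.01 -0.   -0.03]
time: 6.62
tool_pos: [0.4386, 0.2168, 0.1106]
tool_rot: [3.141, -0.0, 1.617]
contact_force: [-2.5, -1.2, 2.9]
opening: 0.0308
t 6.62 pos [0.4386 0.2168 0.1106] rot [179.99  -0.    92.62] F [-2.48 -1.2   2.95] open 0.0308
shift cm [ 0.02 -0.06  0.51] rotvec [ 0.01 -0.   -0.03]
```

```bash
python3 -m crank '[[0,0,0.25,0,0,0,0],[0,0,0.5,0,0,0,0],[0,0,0.5,0,0,0,0]]';python3 -m crank '[[0,0,0.15,0,0,0,0],[0,0,0.15,0,0,0,0]]';python3 -m crank '[[0,0,0.15,0,0,0,0],[0,0,0.15,0,0,0,0]]'; python3 - <<'E'
from h import *
crop("scene",235,200,285,250,12,"s8.png")
E
```

```text
time: 7.0
tool_pos: [0.4386, 0.2168, 0.1055]
tool_rot: [3.142, -0.0, 1.617]
contact_force: [-2.0, -0.8, 3.5]
opening: 0.0305
time: 7.25
tool_pos: [0.4387, 0.2169, 0.105]
tool_rot: [3.141, -0.0, 1.617]
contact_force: [-5.3, -1.3, 13.8]
opening: 0.031
time: 7.5
tool_pos: [0.4388, 0.217, 0.1044]
tool_rot: [3.14, -0.001, 1.617]
contact_force: [-8.5, -3.3, 22.4]
opening: 0.0305
```

View pics/s8.png

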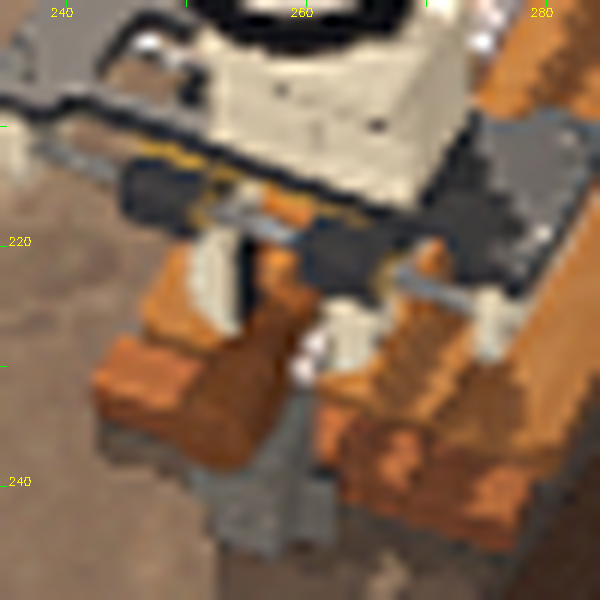

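Force jumped to 22 N right at the predicted home height, so the pin has bottomed. Lift and carry the muddler back.

```bash
python3 -m crank '[[0,0,-1,0,0,0,0],[0,0,-3,0,0,0,0],[0,0,-5.5,0,0,0,0],[0,0,-5.5,0,0,0,0]]';python3 go.py .490 .410 .150 92.65
```

```text
time: 8.05
tool_pos: [0.4398, 0.2173, 0.1585]
tool_rot: [3.138, -0.001, 1.617]
contact_force: [-0.3, 0.1, -1.4]
opening: 0.0307
t 8.05 pos [0.4398 0.2173 0.1585] rot [ 1.7977e+02 -6.0000e-02  9.2620e+01] F [-0.3   0.12 -1.36] open 0.0307
shift cm [19.02  5.89  0.89] rotvec [ 0.23 -0.06 -0.03]
```

```bash
python3 -m crank '[[5,1.5,0,0,0,0,0],[10,3,0,0,0,0,0],[15,4.5,0,0,0,0,0],[19.5,6,0,0,0,0,0],[19.5,6,0,0,0,0,0]]';python3 -m crank '[[0,0,0,0,0,0,0],[0,0,0,0,0,0,0]]'; python3 go.py .490 .413 .040 92.65; python3 - <<'E'
from h import *
crop("scene",190,205,290,305,6,"s9.png")
crop("top",195,195,225,235,15,"t9.png")
E
```

```text
time: 8.68
tool_pos: [0.4893, 0.4169, 0.1546]
tool_rot: [-3.14, 0.0, 1.619]
contact_force: [-0.2, -0.1, -1.5]
opening: 0.0303
time: 8.93
tool_pos: [0.4895, 0.4132, 0.1568]
tool_rot: [-3.141, 0.001, 1.615]
contact_force: [-0.5, 0.1, -1.3]
opening: 0.0305
t 8.93 pos [0.4895 0.4132 0.1568] rot [-1.7995e+02  4.0000e-02  9.2560e+01] F [-0.46  0.1  -1.25] open 0.0305
shift cm [-0.02  0.06 11.68] rotvec [-0.05  0.04 -0.09]
```

View pics/s9.png

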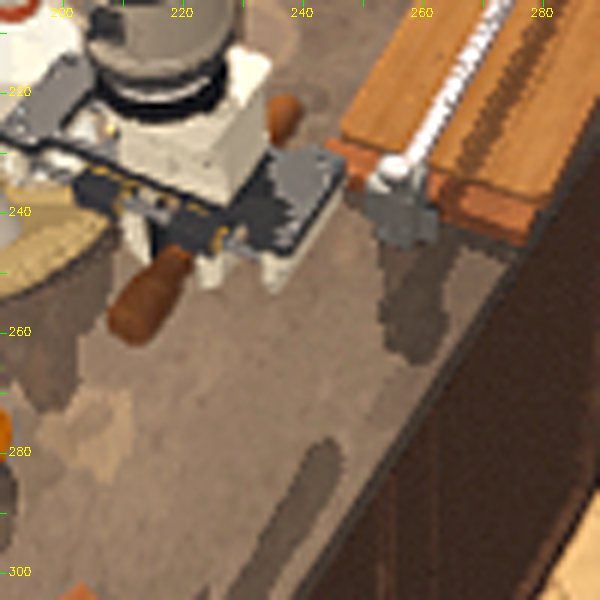

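View pics/t9.png

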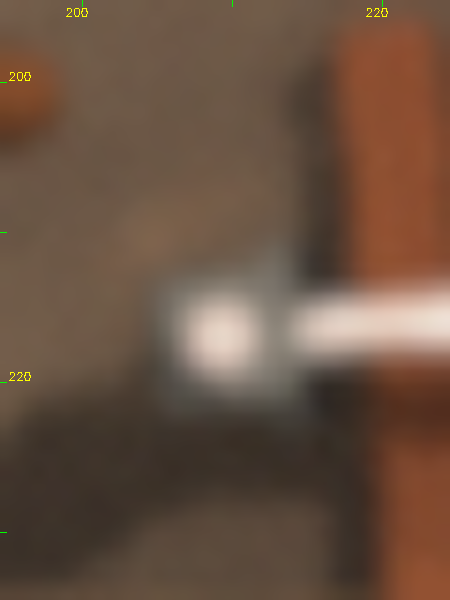

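The pin head now sits about 2 px lower at (256,232), right on the jaw block, which matches 11–12 mm of travel. Laying the muddler down.

```bash
python3 -m crank '[[0,0,4,0,0,0,0],[0,0,8,0,0,0,0],[0,0,11.5,0,0,0,0],[0,0,12.5,0,0,0,0],[0,0,12.5,0,0,0,0]]';python3 -m crank '[[0,0,0.3,0,0,0,0],[0,0,0.6,0,0,0,0],[0,0,0.8,0,0,0,0],[0,0,0.8,0,0,0,0]]'
```

```text
time: 9.65
tool_pos: [0.49, 0.4142, 0.0326]
tool_rot: [3.141, -0.0, 1.616]
contact_force: [0.8, -0.5, -1.6]
opening: 0.0308
time: 10.15
tool_pos: [0.4897, 0.4144, 0.0243]
tool_rot: [3.142, -0.0, 1.617]
contact_force: [-0.5, 0.5, -1.1]
opening: 0.0304
```

```bash
python3 go.py .490 .413 .0225 92.65;python3 - <<'E'
from h import *
crop("scene",190,215,270,295,8,"s10.png")
E
```

```text
t 10.15 pos [0.4897 0.4144 0.0243] rot [180.    -0.    92.62] F [-0.49  0.5  -1.08] open 0.0304
shift cm [-0.14  0.03  0.18] rotvec [ 0.   -0.   -0.03]
```

View pics/s10.png

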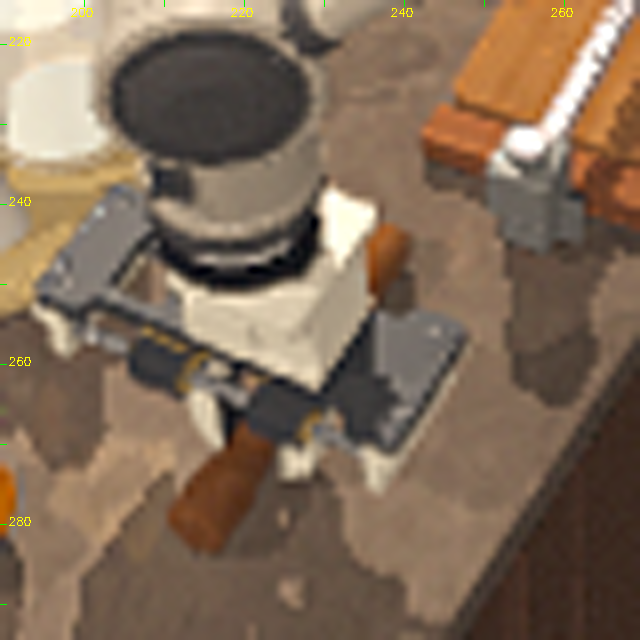

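Lower the last 2 mm, then release slowly.

```bash
python3 -m crank '[[0,0,0.1,0,0,0,0],[0,0,0.2,0,0,0,0],[0,0,0.2,0,0,0,0]]' 10;python3 -m crank '[[0,0,0,0,0,0,0.45],[0,0,0,0,0,0,0.55],[0,0,0,0,0,0,0.7],[0,0,0,0,0,0,0.8],[0,0,0,0,0,0,0.8]]'; python3 -m crank '[[0,0,0,0,0,0,0.8],[0,0,0,0,0,0,0.8],[0,0,-3,0,0,0,0.8],[0,0,-8,0,0,0,0.8],[0,0,-14,0,0,0,0.8]]'
```

```text
time: 10.58
tool_pos: [0.4898, 0.4145, 0.0224]
tool_rot: [3.141, -0.0, 1.617]
contact_force: [0.8, 1.1, -1.1]
opening: 0.0307
time: 11.2
tool_pos: [0.4897, 0.4144, 0.0222]
tool_rot: [3.142, -0.0, 1.617]
contact_force: [-0.6, 0.2, 0.5]
opening: 0.0721
time: 11.82
tool_pos: [0.4891, 0.414, 0.1627]
tool_rot: [-3.14, 0.001, 1.616]
contact_force: [0.1, 0.4, 0.1]
opening: 0.0734
```

```bash
python3 -m crank '[[-2,0,-5,0,0,0,0.9],[-6,0,-8,0,0,9,1],[-11,-0.5,-8,0,0,18,1],[-16,-0.8,-8,0,0,27,1],[-21,-1,-8,0,0,36,1]]'; python3 go.py .4743 -.147 .24 5.4; python3 - <<'E'
from h import *
crop("scene",160,200,280,320,6,"s11.png")
crop("top",120,170,240,250,6,"t11.png")
E
```

```text
time: 12.45
tool_pos: [0.489, 0.2027, 0.2425]
tool_rot: [3.141, -0.0, 0.983]
contact_force: [0.1, -0.6, 0.4]
opening: 0.0917
t 12.45 pos [0.489  0.2027 0.2425] rot [ 1.7998e+02 -2.0000e-02  5.6340e+01] F [ 0.15 -0.64  0.4 ] open 0.0917
shift cm [-29.92  18.16   0.24] rotvec [ 1.000e-02 -3.000e-02  5.094e+01]
```

View pics/s11.png

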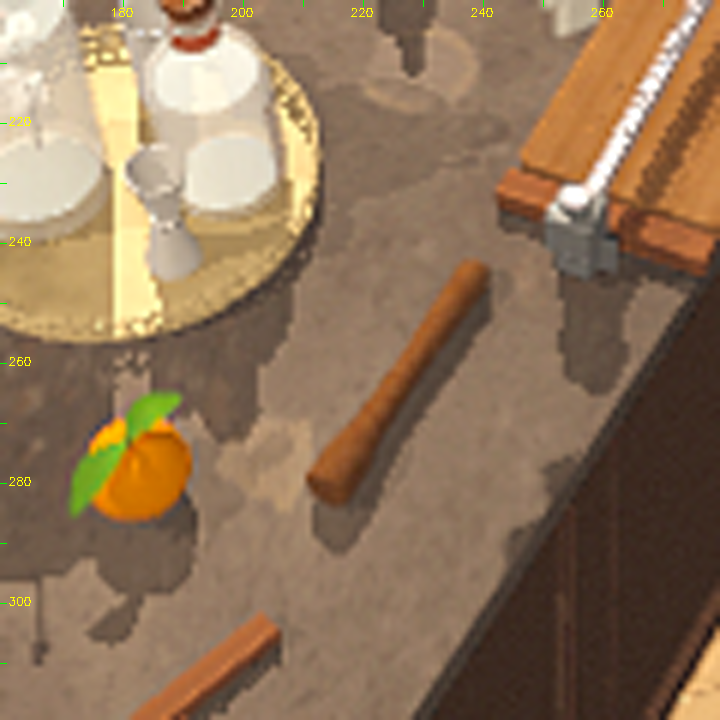

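Muddler lies on the worktop from (214,281) to (239,246), and the clementine has not moved. Next, measure the clamp head.

```bash
python3 - <<'E'
from h import *
crop("scene",262,145,322,205,12,"s12.png")
E
```

```text
(no output)
```

View pics/s12.png

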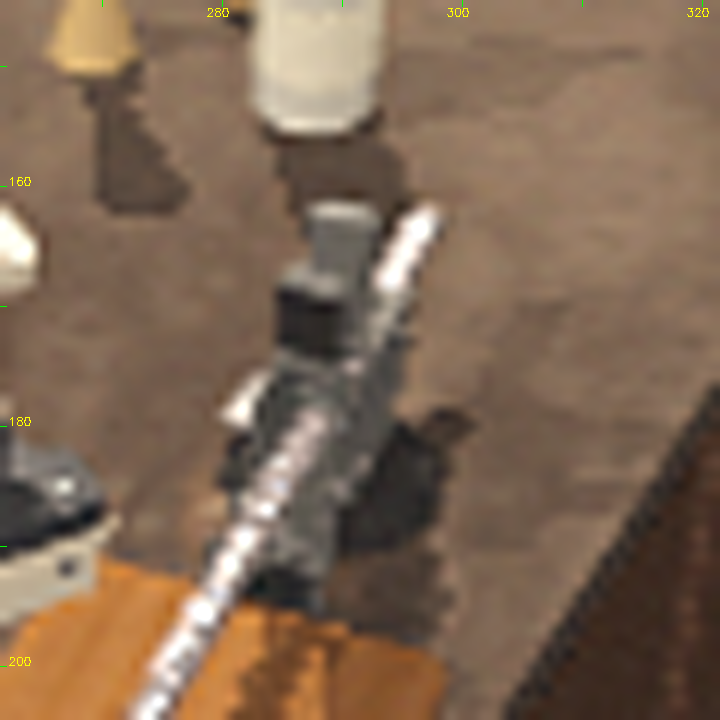

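```bash
python3 -m crank '[[-6,3.6,0,0,0,10,1],[-12,7.2,0,0,0,20,1],[-18,10.8,0,0,0,30,1],[-24,14,0,0,0,40,1],[-28,16.5,0,0,0,51,1]]'; python3 go.py .4735 -.133 .24 5.4
```

```text
time: 13.22
tool_pos: [0.4739, -0.1087, 0.2424]
tool_rot: [-3.141, -0.001, 0.099]
contact_force: [1.7, -0.5, -1.0]
opening: 0.0916
t 13.22 pos [ 0.4739 -0.1087  0.2424] rot [-1.7999e+02 -6.0000e-02  5.7000e+00] F [ 1.75 -0.48 -0.96] open 0.0916
shift cm [-0.29  2.41  0.24] rotvec [-0.01 -0.06  0.3 ]
```

```bash
python3 -m crank '[[-0.3,2.4,0,0,0,0.3,1],[-0.3,2.4,3,0,0,0.3,1],[-0.3,2.4,6,0,0,0.3,1],[-0.3,2.4,6,0,0,0.3,1]]'; python3 go.py .4735 -.133 .123 5.4;  python3 - <<'E'
from h import *
crop("scene",240,120,320,200,9,"s13.png")
crop("top",280,170,360,250,9,"t13.png")
E
```

```text
time: 13.72
tool_pos: [0.4725, -0.1308, 0.1805]
tool_rot: [-3.139, 0.004, 0.099]
contact_force: [0.7, 0.8, 0.3]
opening: 0.092
t 13.72 pos [ 0.4725 -0.1308  0.1805] rot [-179.85    0.21    5.7 ] F [0.66 0.76 0.26] open 0.092
shift cm [0.1  0.24 5.75] rotvec [-0.15  0.21  0.29]
```

View pics/s13.png

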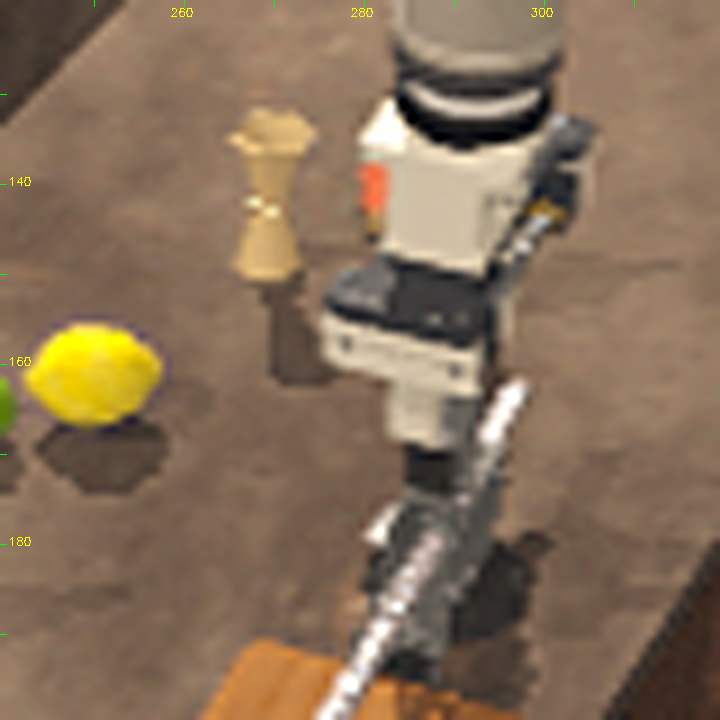

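View pics/t13.png

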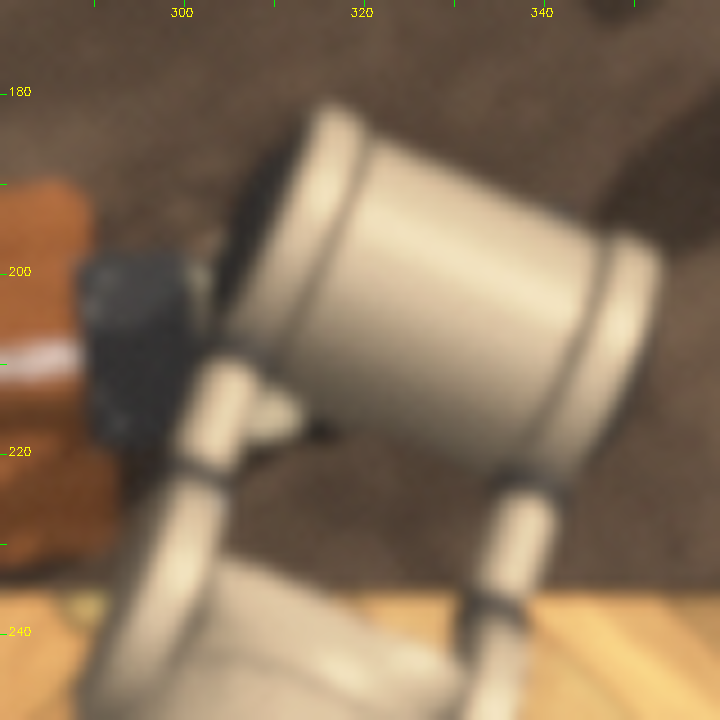

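```bash
python3 -m crank '[[0,0,0,0,0,0,1],[0,0,1,0,0,0,1],[0,0,2,0,0,0,1],[0,0,3,0,0,0,1]]';python3 -m crank '[[0,0,1,0,0,0,1],[0,0,2,0,0,0,1],[0,0,2.7,0,0,0,1],[0,0,2.7,0,0,0,1]]'; python3 go.py .4735 -.133 .123 5.4;  python3 - <<'E'
from h import *
crop("scene",240,130,320,210,9,"s14.png")
E
```

```text
time: 14.32
tool_pos: [0.4729, -0.132, 0.1514]
tool_rot: [-3.141, 0.0, 0.097]
contact_force: [0.4, 0.0, -0.8]
opening: 0.092
time: 14.82
tool_pos: [0.4728, -0.1319, 0.1246]
tool_rot: [-3.141, 0.001, 0.097]
contact_force: [-0.3, 0.3, 0.7]
opening: 0.092
t 14.82 pos [ 0.4728 -0.1319  0.1246] rot [-1.7996e+02  6.0000e-02  5.5700e+00] F [-0.27  0.34  0.7 ] open 0.092
shift cm [0.06 0.11 0.16] rotvec [-0.04  0.06  0.17]
```

View pics/s14.png

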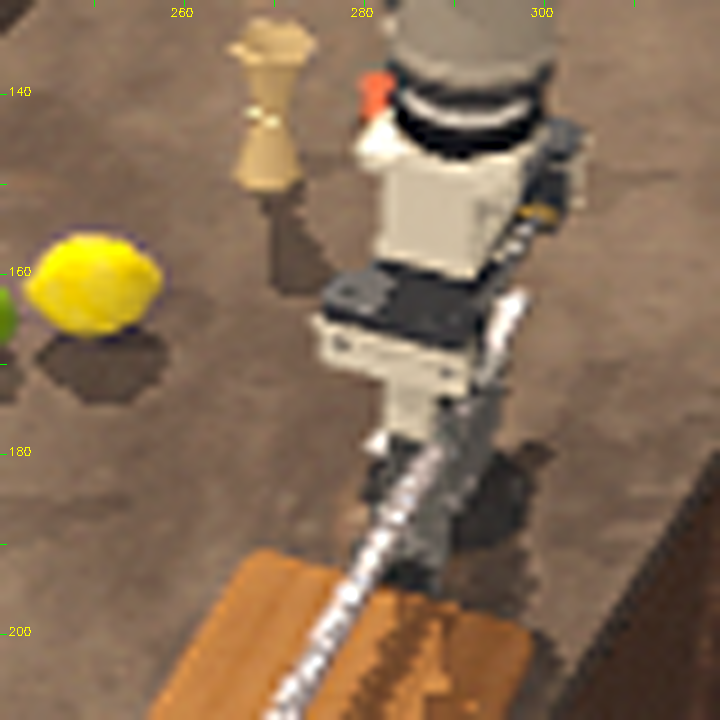

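```bash
python3 -m crank '[[0,0,0.1,0,0,0,0.8],[0,0,0.1,0,0,0,0.8],[0,0,0.1,0,0,0,0.8],[0,0,0.1,0,0,0,0.8]]' 15;python3 -m crank '[[0,-0.3,0,0,0,0,0.8],[0,-0.6,0,0,0,0,0.8],[0,-0.6,0,0,0,0,0.8]]';python3 -m crank '[[0,-0.2,0,0,0,0,0.8],[0,-0.4,0,0,0,0,0.8],[0,-0.4,0,0,0,0,0.8]]'
```

```text
time: 15.38
tool_pos: [0.4731, -0.1321, 0.1243]
tool_rot: [3.142, -0.0, 0.097]
contact_force: [0.2, 0.5, -0.2]
opening: 0.0734
time: 15.75
tool_pos: [0.4724, -0.1258, 0.1242]
tool_rot: [-3.141, 0.0, 0.098]
contact_force: [-0.1, 0.3, 0.1]
opening: 0.0733
time: 16.12
tool_pos: [0.4723, -0.1236, 0.1241]
tool_rot: [3.139, -0.0, 0.098]
contact_force: [-0.7, -9.0, -2.8]
opening: 0.0735
```

```bash
python3 -m crank '[[0,1,0.1,0,0,0,0.8],[0,2,0.1,0,0,0,0.8],[0,2.4,0.1,0,0,0,0.8],[0,2.4,0.1,0,0,0,0.8]]' 10;python3 go.py .4745 -.146 .123 5.4; python3 - <<'E'
from h import *
d=read_camera("top"); cv2.imwrite("pics/topA.png",d["frame"][:,:,::-1])
crop("scene",230,140,310,250,7,"s15.png")
E
```

```text
time: 16.62
tool_pos: [0.4744, -0.1463, 0.1232]
tool_rot: [-3.141, -0.0, 0.097]
contact_force: [0.3, -0.8, -0.4]
opening: 0.0737
t 16.62 pos [ 0.4744 -0.1463  0.1232] rot [-179.99   -0.      5.54] F [ 0.31 -0.77 -0.38] open 0.0737
shift cm [ 0.01 -0.03  0.02] rotvec [-0.01 -0.    0.14]
```

View pics/s15.png

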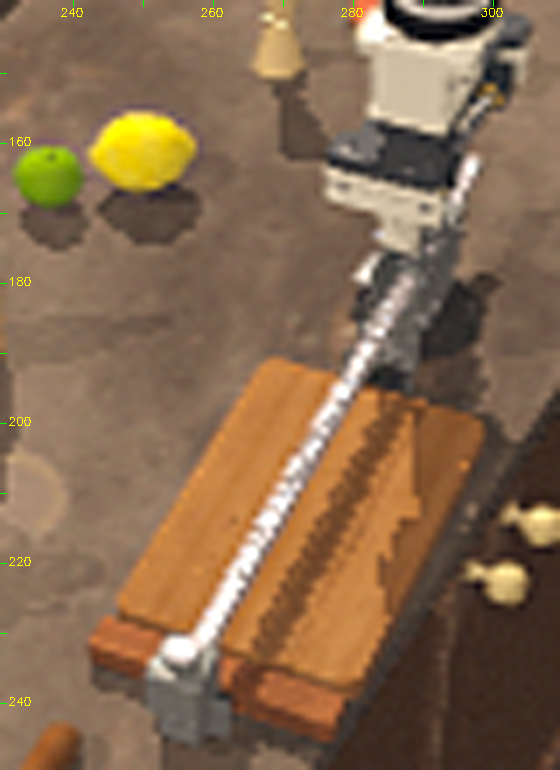

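```bash
for i in 1 2 ; do python3 -m crank '[[0,0,0,0,0,0,0.28],[0,0,0,0,0,0,0.28],[0,0,0,0,0,0,0.28],[0,0,0,0,0,0,0.28],[0,0,0,0,0,0,0.28]]' 10;done
```

```text
time: 17.35
tool_pos: [0.4743, -0.1454, 0.1234]
tool_rot: [-3.141, 0.0, 0.098]
contact_force: [-1.0, 8.1, 5.5]
opening: 0.0297
time: 17.98
tool_pos: [0.4743, -0.1454, 0.1234]
tool_rot: [-3.141, 0.0, 0.097]
contact_force: [-0.6, 5.6, 4.6]
opening: 0.0298
```

```bash
python3 -m crank '[[0,-0.1,0,0,0,0,0.28],[0,-0.1,0,0,0,0,0.28]]'; python3 -m crank '[[0,0,0,0,0,0,0.8],[0,0,0,0,0,0,0.8],[0,0,0,0,0,0,0.8],[0,0,0,0,0,0,0.8]]'; python3 - <<'E'
from h import *
a=cv2.imread("pics/topA.png"); d=read_camera("top"); b=d["frame"][:,:,::-1]; cv2.imwrite("pics/topB.png",b)
im=np.vstack([cv2.resize(np.ascontiguousarray(x[190:240,190:350]),None,fx=5,fy=5,interpolation=cv2.INTER_CUBIC) for x in(a,b)]);cv2.imwrite("pics/cmp1.png",im)
print(robot.observe()["time"])
E
```

```text
time: 18.23
tool_pos: [0.4743, -0.1453, 0.1234]
tool_rot: [3.141, -0.0, 0.097]
contact_force: [-1.6, 1.1, 4.2]
opening: 0.0301
time: 18.73
tool_pos: [0.4743, -0.145, 0.123]
tool_rot: [-3.141, 0.0, 0.097]
contact_force: [-0.3, -0.3, -0.2]
opening: 0.065
18.775
```

View pics/cmp1.png

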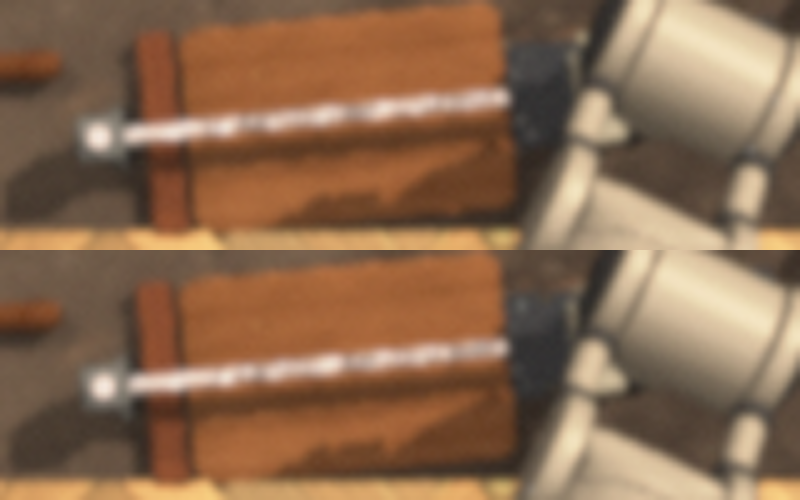

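```bash
python3 -m crank '[[0,0,0,0,0,0,0.8],[0,0,0,0,0,0,0.8],[0,0,0,0,0,0,0.28],[0,0,0,0,0,0,0.28],[0,0,0,0,0,0,0.28]]' 10;python3 -m crank '[[0,0,0,0,0,0,0.28],[0,0,0,0,0,0,0.28],[0,0,0,0,0,0,0.28],[0,0,0,0,0,0,0.28]]' 10; python3 -m crank '[[0,0,0,0,0,0,0.8],[0,0,0,0,0,0,0.8],[0,0,0,0,0,0,0.8],[0,0,0,0,0,0,0.8],[0,0,0,0,0,0,0.8]]'; python3 - <<'E'
from h import *
a=cv2.imread("pics/topB.png"); d=read_camera("top"); b=d["frame"][:,:,::-1]; cv2.imwrite("pics/topC.png",b)
im=np.vstack([cv2.resize(np.ascontiguousarray(x[190:240,190:300]),None,fx=7,fy=6,interpolation=cv2.INTER_CUBIC) for x in(a,b)]);cv2.imwrite("pics/cmp2.png",im)
E
```

```text
time: 19.4
tool_pos: [0.4742, -0.1443, 0.1234]
tool_rot: [-3.14, 0.0, 0.097]
contact_force: [-0.3, 6.1, 4.4]
opening: 0.048
time: 19.9
tool_pos: [0.4743, -0.1453, 0.1234]
tool_rot: [3.141, -0.0, 0.097]
contact_force: [-2.2, -0.3, 4.4]
opening: 0.0299
time: 20.52
tool_pos: [0.4746, -0.1453, 0.1233]
tool_rot: [3.141, -0.001, 0.097]
contact_force: [0.6, 0.0, -0.7]
opening: 0.0727
```

View pics/cmp2.png

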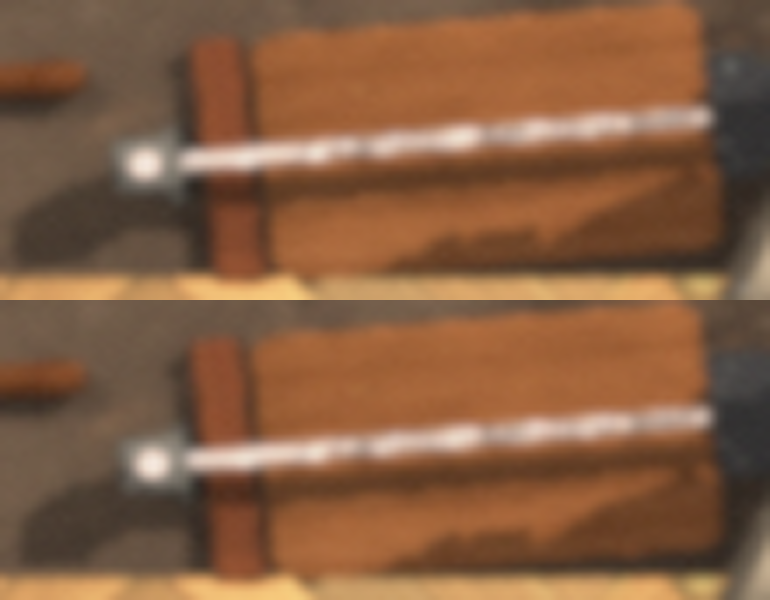

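```bash
python3 -m crank '[[0,0,0,0,0,0,0.28],[0,0,0,0,0,0,0.28],[0,0,0,0,0,0,0.28],[0,0,0,0,0,0,0.28],[0,0,0,0,0,0,0.28]]' 10;python3 -m crank '[[0,0,0,0,0,0,0.28],[0,0,0,0,0,0,0.28],[0,0,0,0,0,0,0.28]]' 10; python3 -m crank '[[0,0,0,0,0,0,0.8],[0,0,0,0,0,0,0.8],[0,0,0,0,0,0,0.8],[0,0,0,0,0,0,0.8],[0,0,0,0,0,0,0.8]]'; python3 - <<'E'
from h import *
a=cv2.imread("pics/topC.png"); d=read_camera("top"); b=d["frame"][:,:,::-1]; cv2.imwrite("pics/topD.png",b)
im=np.vstack([cv2.resize(np.ascontiguousarray(x[190:240,190:300]),None,fx=7,fy=6,interpolation=cv2.INTER_CUBIC) for x in(a,b)]);cv2.imwrite("pics/cmp3.png",im)
E
```

```text
time: 21.2
tool_pos: [0.4743, -0.1454, 0.1234]
tool_rot: [3.14, -0.0, 0.098]
contact_force: [-1.8, 2.3, 1.9]
opening: 0.0301
time: 21.58
tool_pos: [0.4743, -0.1453, 0.1234]
tool_rot: [3.141, -0.0, 0.097]
contact_force: [-2.3, -1.7, 5.6]
opening: 0.0298
time: 22.2
tool_pos: [0.4745, -0.1453, 0.1233]
tool_rot: [3.141, -0.001, 0.097]
contact_force: [-0.1, -0.1, 0.8]
opening: 0.0723
```

View pics/cmp3.png

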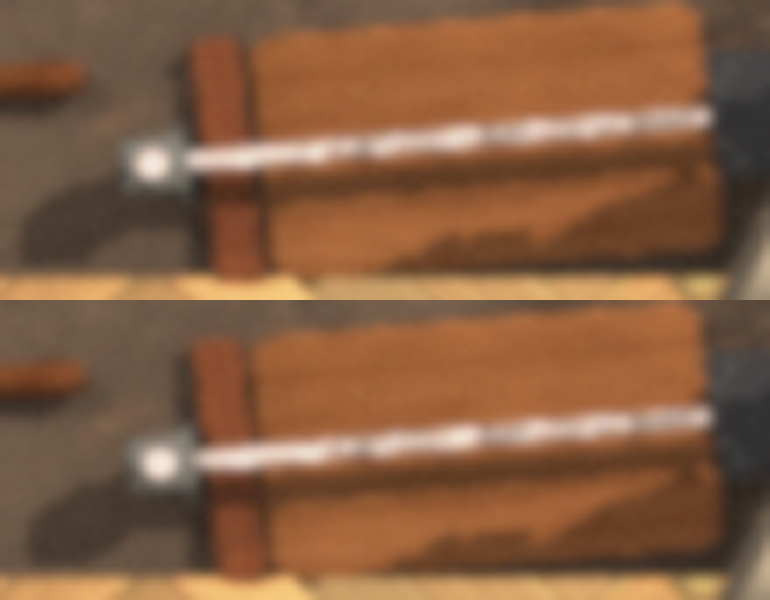

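Stroke 3: the far jaw has just reached the strip. Next stroke.

```bash
python3 -m crank '[[0,0,0,0,0,0,0.28],[0,0,0,0,0,0,0.28],[0,0,0,0,0,0,0.28],[0,0,0,0,0,0,0.28],[0,0,0,0,0,0,0.28]]' 10;python3 -m crank '[[0,0,0,0,0,0,0.28],[0,0,0,0,0,0,0.28],[0,0,0,0,0,0,0.28]]' 10; python3 -m crank '[[0,0,0,0,0,0,0.8],[0,0,0,0,0,0,0.8],[0,0,0,0,0,0,0.8],[0,0,0,0,0,0,0.8],[0,0,0,0,0,0,0.8]]'; python3 - <<'E'
from h import *
a=cv2.imread("pics/topD.png"); d=read_camera("top"); b=d["frame"][:,:,::-1]; cv2.imwrite("pics/topE.png",b)
im=np.vstack([cv2.resize(np.ascontiguousarray(x[190:240,190:300]),None,fx=7,fy=6,interpolation=cv2.INTER_CUBIC) for x in(a,b)]);cv2.imwrite("pics/cmp4.png",im)
E
```

```text
time: 22.88
tool_pos: [0.4743, -0.1453, 0.1234]
tool_rot: [3.14, -0.0, 0.098]
contact_force: [-1.4, 2.3, 2.4]
opening: 0.0299
time: 23.25
tool_pos: [0.4743, -0.1453, 0.1234]
tool_rot: [3.141, -0.0, 0.097]
contact_force: [-2.0, -0.6, 6.1]
opening: 0.0297
time: 23.88
tool_pos: [0.4745, -0.1453, 0.1233]
tool_rot: [3.141, -0.0, 0.097]
contact_force: [-0.4, -0.5, 0.2]
opening: 0.0721
```

View pics/cmp4.png

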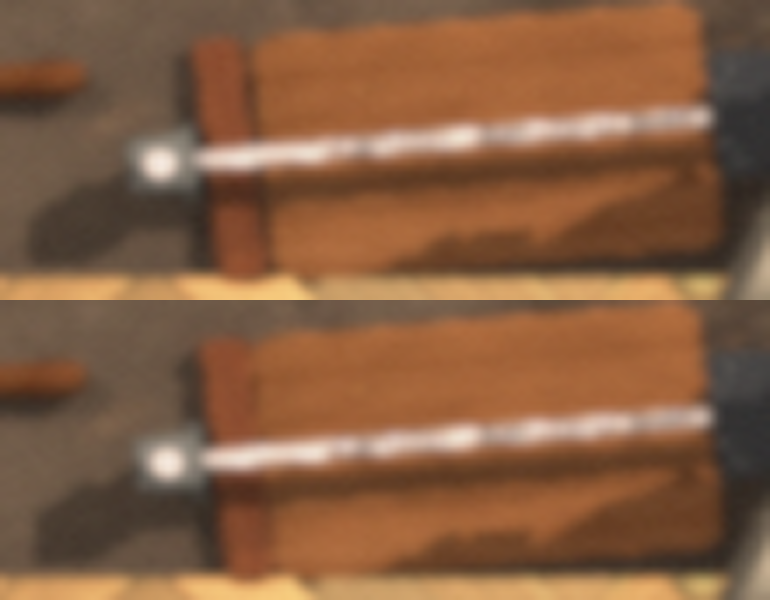

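```bash
python3 -m crank '[[0,0,0,0,0,0,0.28],[0,0,0,0,0,0,0.28],[0,0,0,0,0,0,0.28],[0,0,0,0,0,0,0.28],[0,0,0,0,0,0,0.28]]' 10;python3 -m crank '[[0,0,0,0,0,0,0.28],[0,0,0,0,0,0,0.28],[0,0,0,0,0,0,0.28]]' 10; python3 -m crank '[[0,0,0,0,0,0,0.8],[0,0,0,0,0,0,0.8],[0,0,0,0,0,0,0.8],[0,0,0,0,0,0,0.8],[0,0,0,0,0,0,0.8]]'; python3 - <<'E'
from h import *
a=cv2.imread("pics/topE.png"); d=read_camera("top"); b=d["frame"][:,:,::-1]; cv2.imwrite("pics/topF.png",b)
im=np.vstack([cv2.resize(np.ascontiguousarray(x[190:240,190:300]),None,fx=7,fy=6,interpolation=cv2.INTER_CUBIC) for x in(a,b)]);cv2.imwrite("pics/cmp5.png",im)
crop("scene",230,150,310,250,7,"s16.png")
E
```

```text
time: 24.55
tool_pos: [0.4743, -0.1452, 0.1234]
tool_rot: [3.141, -0.0, 0.098]
contact_force: [-2.0, -5.7, 0.6]
opening: 0.0299
time: 24.92
tool_pos: [0.4743, -0.1453, 0.1234]
tool_rot: [3.141, -0.0, 0.097]
contact_force: [-2.7, -1.3, 4.6]
opening: 0.0298
time: 25.55
tool_pos: [0.4745, -0.1453, 0.1232]
tool_rot: [3.141, -0.0, 0.097]
contact_force: [0.2, -0.1, -0.2]
opening: 0.072
```

View pics/cmp5.png

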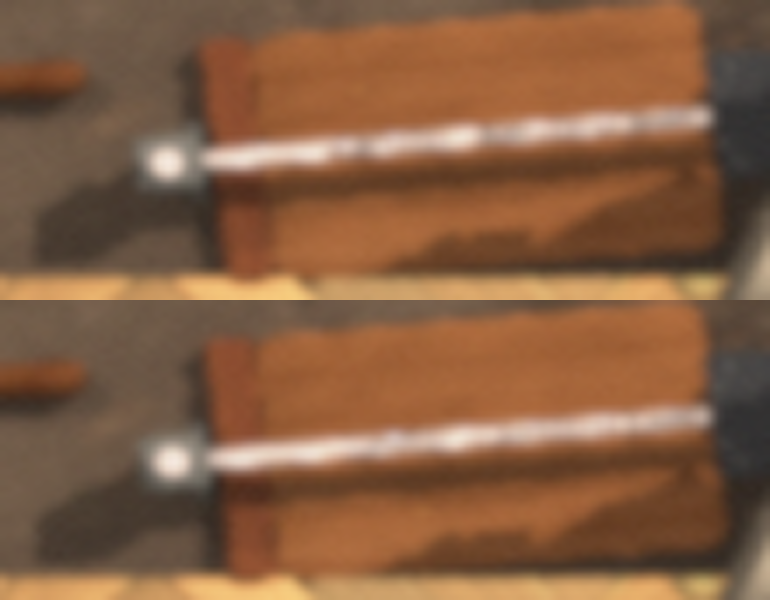

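View pics/s16.png

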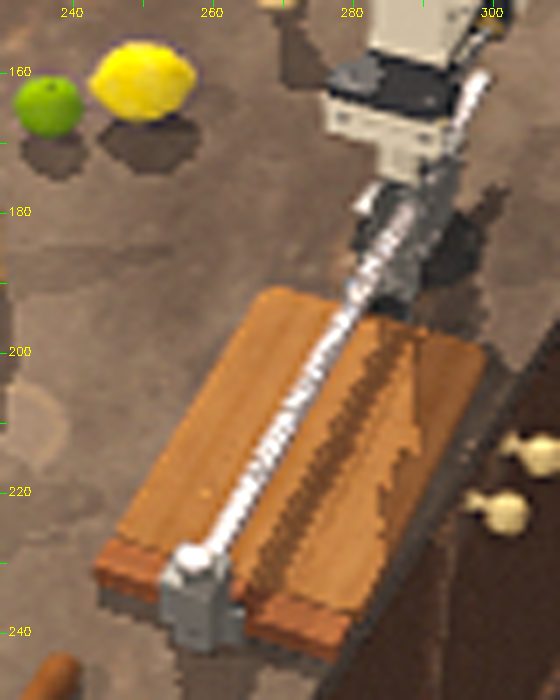

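```bash
python3 -m crank '[[0,0,0,0,0,0,0.28],[0,0,0,0,0,0,0.28],[0,0,0,0,0,0,0.28],[0,0,0,0,0,0,0.28],[0,0,0,0,0,0,0.28]]' 8;python3 -m crank '[[0,0,0,0,0,0,0.28],[0,0,0,0,0,0,0.28],[0,0,0,0,0,0,0.28]]' 8;  python3 - <<'E'
from h import *
a=cv2.imread("pics/topF.png"); d=read_camera("top"); b=d["frame"][:,:,::-1]; cv2.imwrite("pics/topG.png",b)
im=np.vstack([cv2.resize(np.ascontiguousarray(x[190:240,190:300]),None,fx=7,fy=6,interpolation=cv2.INTER_CUBIC) for x in(a,b)]);cv2.imwrite("pics/cmp6.png",im)
E
```

```text
time: 26.28
tool_pos: [0.4742, -0.1441, 0.1235]
tool_rot: [-3.14, 0.0, 0.098]
contact_force: [-0.7, 4.0, 4.3]
opening: 0.0322
time: 26.65
tool_pos: [0.4743, -0.145, 0.1235]
tool_rot: [-3.142, -0.0, 0.097]
contact_force: [-1.7, 4.0, 6.4]
opening: 0.0306
```

View pics/cmp6.png

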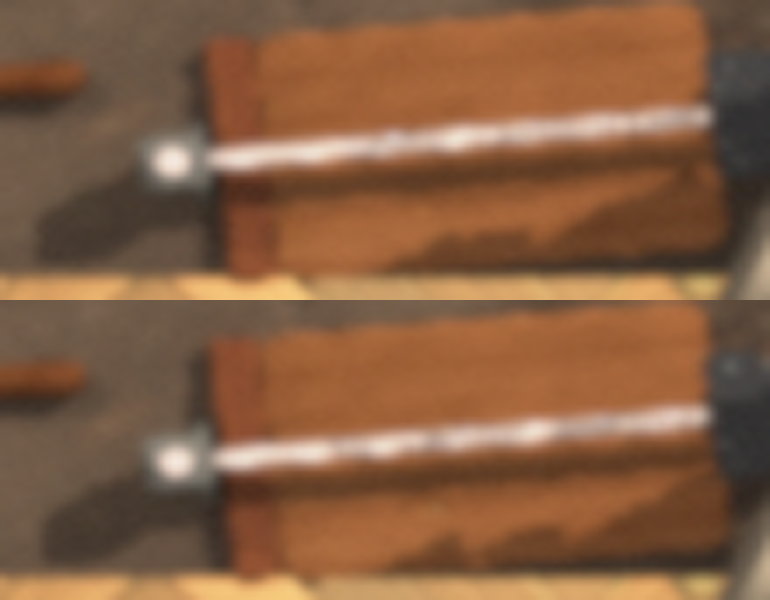

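```bash
python3 -m crank '[[0,0,0,0,0,0,0.28],[0,0,0,0,0,0,0.28],[0,0,0,0,0,0,0.28],[0,0,0,0,0,0,0.28]]' 8;python3 -m crank '[[0,0,0,0,0,0,0.28],[0,0,0,0,0,0,0.28],[0,0,0,0,0,0,0.28],[0,0,0,0,0,0,0.28]]' 15; python3 - <<'E'
from h import *
# subpixel tracking of pin head region and strip/board in saved tops
def sub(im,x0,y0,x1,y1): return cv2.cvtColor(np.ascontiguousarray(im[y0:y1,x0:x1]),cv2.COLOR_BGR2GRAY).astype(np.float32)
d=read_camera("top"); cv2.imwrite("pics/topH.png",d["frame"][:,:,::-1])
fs={k:cv2.imread(f"pics/top{k}.png") for k in"ABCDEFGH"}
for k,f in fs.items():
    g=sub(f,200,210,222,224)[1:-1]; 
    m=np.clip(sub(f,203,211,219,223)-150,0,None); 
    # pin centroid: limit to blob
    row=m[3:9].sum(0); 
    h=cv2.cvtColor(f,cv2.COLOR_BGR2GRAY).astype(float)
    # board near edge profile rows 222-230 cols 280-300 : strongest gradient
    def edge(r0,r1,c0,c1):
        p=f[r0:r1,c0:c1,2].astype(float).mean(0); gr=-np.gradient(p); gr=np.clip(gr,0,None); i=gr.argmax(); w=gr[max(0,i-2):i+3]; return c0+ (w*np.arange(max(0,i-2),max(0,i-2)+len(w))).sum()/w.sum()
    def edgeL(r0,r1,c0,c1):
        p=f[r0:r1,c0:c1,2].astype(float).mean(0); gr=np.clip(np.gradient(p),0,None); i=gr.argmax(); s=max(0,i-2);w=gr[s:i+3]; return c0+(w*np.arange(s,s+len(w))).sum()/w.sum()
    print(k,"pin left edge",round(edgeL(215,220,203,216),2),"strip L",round(edgeL(200,204,214,224),2),"board R up",round(edge(196,201,284,296),2),"board R low",round(edge(222,226,286,300),2))
E
```

```text
time: 27.2
tool_pos: [0.4742, -0.145, 0.1235]
tool_rot: [-3.141, -0.0, 0.097]
contact_force: [-2.4, 3.2, 5.5]
opening: 0.0307
time: 27.7
tool_pos: [0.4743, -0.1453, 0.1235]
tool_rot: [3.141, -0.0, 0.097]
contact_force: [-0.9, 0.5, 5.9]
opening: 0.03
A pin left edge 206.76 strip L 217.26 board R up 289.96 board R low 292.32
B pin left edge 207.77 strip L 217.25 board R up 289.79 board R low 292.43
C pin left edge 208.83 strip L 217.23 board R up 289.85 board R low 292.47
D pin left edge 209.89 strip L 217.59 board R up 289.83 board R low 292.46
E pin left edge 210.89 strip L 218.72 board R up 289.83 board R low 292.28
F pin left edge 211.63 strip L 219.28 board R up 290.3 board R low 292.82
G pin left edge 212.12 strip L 220.02 board R up 290.52 board R low 293.46
H pin left edge 212.18 strip L 220.04 board R up 290.64 board R low 293.51
```

```bash
python3 - <<'E'
from h import *
crop("scene",230,150,310,250,7,"s17.png")
a=cv2.imread("pics/s16.png");b=cv2.imread("pics/s17.png")
cv2.imwrite("pics/cmp7.png",np.vstack([np.hstack([cv2.resize(x[40:200,400:],None,fx=2.5,fy=2.5) for x in(a,b)]),cv2.resize(np.hstack([x[520:660,80:] for x in(a,b)]),(800,233))]))
E
```

```text
(no output)
```

View pics/cmp7.png

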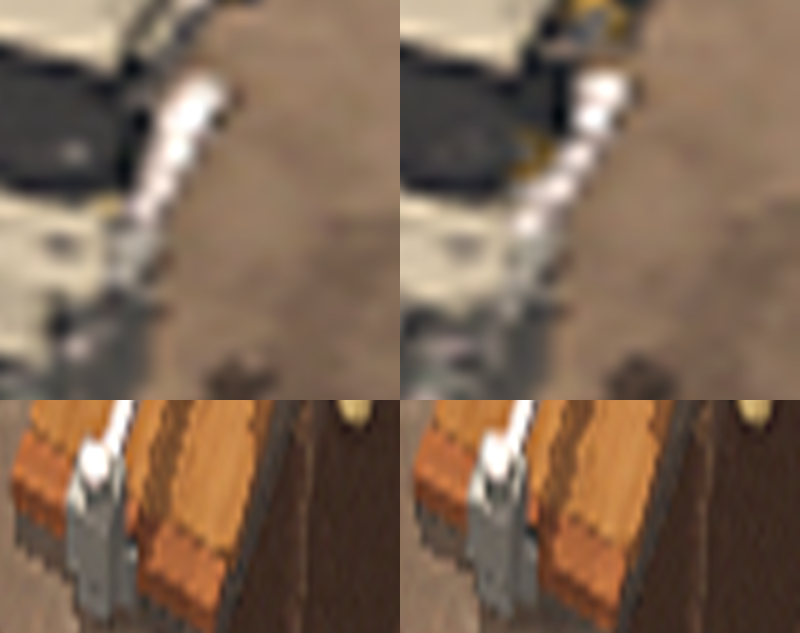

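View pics/s17.png

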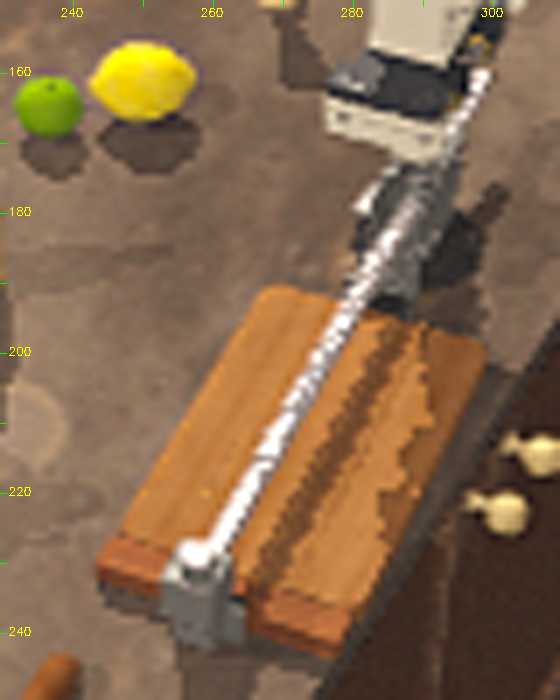

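```bash
cat > trk.py <<'E'
from h import *
import sys
k=sys.argv[1]
d=read_camera("top"); f=np.ascontiguousarray(d["frame"][:,:,::-1]);cv2.imwrite(f"pics/top{k}.png",f)
e=read_camera("scene")["frame"][:,:,::-1]; cv2.imwrite(f"pics/scn{k}.png",e)
def edge(r0,r1,c0,c1,sg):
    p=f[r0:r1,c0:c1,2].astype(float).mean(0); gr=np.clip(sg*np.gradient(p),0,None); i=gr.argmax(); s=max(0,i-2);w=gr[s:i+3]; return round(c0+(w*np.arange(s,s+len(w))).sum()/w.sum(),2)
print(k,"pinL",edge(215,220,203,216,1),"stripL",edge(200,204,214,224,1),"boardR",edge(196,201,284,296,-1),edge(222,226,286,300,-1))
s=robot.observe();print("t",round(s["time"],2),"open",round(s["opening"],4),"F",s["contact_force"].round(1))
E
python3 trk.py H; python3 -m crank '[[0,0,0,0,0,0,0.8],[0,0,0,0,0,0,0.8],[0,0,0,0,0,0,0.8],[0,0,0,0,0,0,0.8],[0,0,0,0,0,0,0.8]]' 15; python3 trk.py I
```

```text
H pinL 212.18 stripL 220.04 boardR 290.64 293.51
t 27.9 open 0.0296 F [-2.1  0.3  5.7]
time: 28.52
tool_pos: [0.4745, -0.1454, 0.1233]
tool_rot: [3.141, -0.0, 0.097]
contact_force: [0.7, -0.6, -0.0]
opening: 0.0722
I pinL 211.84 stripL 219.79 boardR 290.31 293.2
t 28.62 open 0.0734 F [-0.2 -0.4 -0.6]
```

```bash
python3 -m crank '[[0,0,0,0,0,0,0.28],[0,0,0,0,0,0,0.28],[0,0,0,0,0,0,0.28],[0,0,0,0,0,0,0.28],[0,0,0,0,0,0,0.28]]' 12;python3 -m crank '[[0,0,0,0,0,0,0.28],[0,0,0,0,0,0,0.28],[0,0,0,0,0,0,0.28]]' 12; python3 trk.py J; python3 - <<'E'
import cv2,numpy as np
cv2.imwrite("pics/cmp8.png",np.hstack([cv2.resize(cv2.imread(f"pics/scn{k}.png")[150:185,280:310],None,fx=8,fy=8,interpolation=cv2.INTER_CUBIC) for k in"HIJ"]))
from h import *
ey=np.array([-.0941,.9956]);o=np.array([.4745,-.146])
for m in(113,117,121,125,129,133,137,141): print(m,proj("scene",np.r_[o-ey*m/1000,.064]).round(2))
E
```

```text
time: 29.25
tool_pos: [0.4743, -0.145, 0.1234]
tool_rot: [3.141, 0.0, 0.098]
contact_force: [-1.5, -4.0, 1.7]
opening: 0.0311
time: 29.62
tool_pos: [0.4743, -0.1453, 0.1234]
tool_rot: [3.141, -0.0, 0.097]
contact_force: [-1.8, 0.1, 5.0]
opening: 0.0297
J pinL 212.31 stripL 220.06 boardR 290.63 293.55
t 29.73 open 0.03 F [-2.7  0.1  5.4]
113 [296.79 162.51]
117 [297.05 162.05]
121 [297.31 161.59]
125 [297.57 161.14]
129 [297.83 160.68]
133 [298.09 160.23]
137 [298.34 159.77]
141 [298.6  159.32]
```

View pics/cmp8.png

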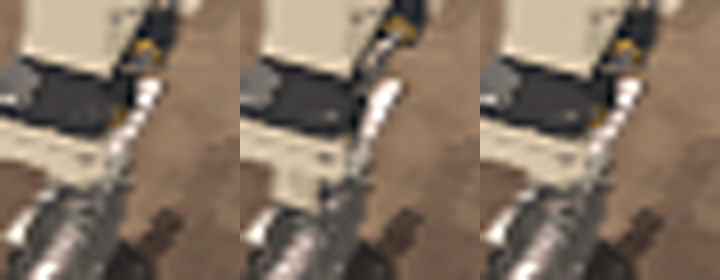

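```bash
python3 - <<'E'
import cv2,numpy as np
a=cv2.imread("pics/s15.png")  # x0=230,y0=140
b=cv2.imread("pics/s16.png")  # y0=150
def up(f): 
    return cv2.resize(f,None,fx=7,fy=7,interpolation=cv2.INTER_CUBIC)
ims=[a[(155-140)*7:(175-140)*7,(290-230)*7:(310-230)*7],b[(155-150)*7:(175-150)*7,(290-230)*7:(310-230)*7]]
for k in"HIJ": ims.append(up(np.ascontiguousarray(cv2.imread(f"pics/scn{k}.png")[155:175,290:310])))
cv2.imwrite("pics/cmp9.png",cv2.resize(np.hstack(ims),None,fx=1.14,fy=2.5))
E
```

```text
(no output)
```

View pics/cmp9.png

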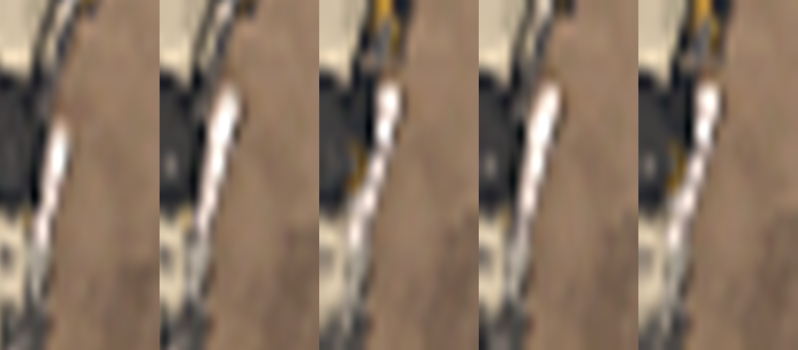

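```bash
python3 - <<'E'
import cv2,numpy as np
ims=[cv2.imread("pics/scene0.png")[222:250,242:272],cv2.imread("pics/scnI.png")[221:249,242:272]]
cv2.imwrite("pics/cmp10.png",np.hstack([cv2.resize(np.ascontiguousarray(x),None,fx=13,fy=13,interpolation=cv2.INTER_CUBIC) for x in ims]))
from h import *
ex=np.array([.9956,.0941]);ey=np.array([-.0941,.9956])
# project predicted block top + pin for current pose, pin y from top pinL shift
for nm,c in(("start",np.array([.438,.2425])),("now",np.array([.438,.2425])-ey*.020)):
  for z in(.0955,.0835): print(nm,"pin",z,proj("scene",np.r_[c,z]).round(2), "near edge of head",proj("scene",np.r_[c+ey*.009,z]).round(2))
  for z in(.073,.077): print(nm,"blk far corners",z,[proj("scene",np.r_[c+ex*sx*.017+ey*sy*.018,z]).round(1) for sx in(-1,1) for sy in(1,-1)])
E
```

```text
start pin 0.0955 [255.86 229.27] near edge of head [254.93 230.87]
start pin 0.0835 [255.86 231.27] near edge of head [254.94 232.88]
start blk far corners 0.073 [array([258. , 237.6]), array([261.6, 231.1]), array([250.1, 234.9]), array([253.8, 228.5])]
start blk far corners 0.077 [array([258. , 236.9]), array([261.6, 230.5]), array([250.1, 234.2]), array([253.8, 227.9])]
now pin 0.0955 [257.89 225.75] near edge of head [256.98 227.33]
now pin 0.0835 [257.88 227.76] near edge of head [256.98 229.33]
now blk far corners 0.073 [array([260., 234.]), array([263.5, 227.7]), array([252.1, 231.3]), array([255.8, 225.1])]
now blk far corners 0.077 [array([260. , 233.3]), array([263.6, 227. ]), array([252.1, 230.7]), array([255.8, 224.5])]
```

View pics/cmp10.png

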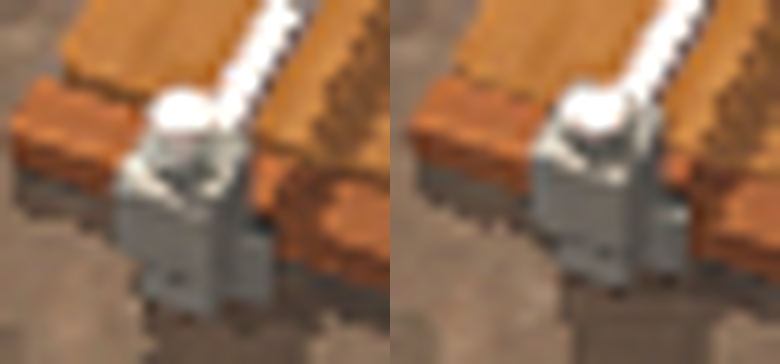

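```bash
python3 -m crank '[[0,0,0,0,0,0,0.28],[0,0,0,0,0,0,0.28],[0,0,0,0,0,0,0.28]]' 28; python3 trk.py K
```

```text
time: 30.2
tool_pos: [0.4743, -0.1454, 0.1234]
tool_rot: [3.141, -0.0, 0.097]
contact_force: [-1.7, -1.4, 5.0]
opening: 0.0299
K pinL 212.31 stripL 220.04 boardR 290.65 293.56
t 30.3 open 0.0296 F [-2.3 -1.   5. ]
```

```bash
python3 -m crank '[[0,0,0,0,0,0,0.95],[0,0,0,0,0,0,0.95],[0,0,0,0,0,0,0.95],[0,0,0,0,0,0,0.95],[0,0,0,0,0,0,0.95]]' 30; python3 trk.py L;python3 -m crank '[[0,0,0,0,0,0,0.95],[0,0,0,0,0,0,0.28],[0,0,0,0,0,0,0.28],[0,0,0,0,0,0,0.28],[0,0,0,0,0,0,0.28]]' 30; python3 -m crank '[[0,0,0,0,0,0,0.28],[0,0,0,0,0,0,0.28]]' 30;python3 trk.py M
```

```text
time: 30.92
tool_pos: [0.4745, -0.1453, 0.1233]
tool_rot: [3.141, -0.0, 0.097]
contact_force: [-0.2, -0.4, 0.6]
opening: 0.0749
L pinL 211.83 stripL 219.81 boardR 290.32 293.23
t 31.02 open 0.0831 F [ 0.  -0.2  1. ]
time: 31.65
tool_pos: [0.4742, -0.1444, 0.1233]
tool_rot: [-3.14, 0.0, 0.097]
contact_force: [-0.3, 4.0, 3.8]
opening: 0.052
time: 31.9
tool_pos: [0.4742, -0.1443, 0.1235]
tool_rot: [-3.141, 0.0, 0.098]
contact_force: [-2.0, -12.6, -4.5]
opening: 0.0321
M pinL 212.02 stripL 219.98 boardR 290.56 293.46
t 32.0 open 0.0297 F [-1.9 -1.4  4. ]
```

```bash
python3 - <<'E'
import cv2,numpy as np
def g(p): return cv2.cvtColor(cv2.imread(p),cv2.COLOR_BGR2GRAY).astype(np.float32)
a=g("pics/scene0.png")
S=10
def match(b,x0,y0,x1,y1,pad=7):
    t=cv2.resize(a[y0:y1,x0:x1],None,fx=S,fy=S,interpolation=cv2.INTER_CUBIC)
    w=cv2.resize(b[y0-pad:y1+pad,x0-pad:x1+pad],None,fx=S,fy=S,interpolation=cv2.INTER_CUBIC)
    r=cv2.matchTemplate(w,t,cv2.TM_CCOEFF_NORMED);_,m,_,l=cv2.minMaxLoc(r);return (l[0]/S-pad,l[1]/S-pad),round(m,3)
for k in"HILM":
    b=g(f"pics/scn{k}.png")
    print(k,"block",match(b,251,238,263,246),"blk2",match(b,250,236,264,247),"pin",match(b,252,227,260,233),"pintop",match(b,252,227,260,231))
    for nm,im,x0,y0 in(("0",a,252,226),(k,b,253,222)):
        p=np.clip(im[y0:y0+9,x0:x0+8 if nm=="0" else x0+8]-170,0,None)
        yy,xx=np.mgrid[:p.shape[0],:p.shape[1]];print("  cen",nm,round(x0+(p*xx).sum()/p.sum(),2),round(y0+(p*yy).sum()/p.sum(),2))
E
```

```text
H block ((2.0, -3.5), 0.808) blk2 ((2.0, -3.4), 0.825) pin ((1.5999999999999996, -1.9000000000000004), 0.863) pintop ((1.4000000000000004, -1.7999999999999998), 0.953)
  cen 0 256.39 230.17
  cen H 257.88 228.26
I block ((2.0, -3.2), 0.788) blk2 ((2.0, -3.2), 0.813) pin ((1.1999999999999993, -1.5), 0.869) pintop ((1.1999999999999993, -1.4000000000000004), 0.923)
  cen 0 256.39 230.17
  cen I 257.67 228.56
L block ((2.0, -3.2), 0.779) blk2 ((2.0, -3.2), 0.811) pin ((1.1999999999999993, -1.5), 0.868) pintop ((1.1999999999999993, -1.4000000000000004), 0.923)
  cen 0 256.39 230.17
  cen L 257.67 228.56
M block ((2.0, -3.5), 0.853) blk2 ((2.0, -3.5), 0.837) pin ((1.4000000000000004, -1.9000000000000004), 0.873) pintop ((1.3000000000000007, -1.9000000000000004), 0.938)
  cen 0 256.39 230.17
  cen M 257.78 228.17
```

```bash
python3 - <<'E'
from h import *
T=np.array([.4895,.4132,.150])
u=np.array([-.0463,.9989,0])
for s in(.065,-.137):
  for dz in(-.012,0,.012): print(s,dz,proj("scene",T+u*s+[0,0,dz]).round(1), proj("top",T+u*s+[0,0,dz]).round(1))
# muddler lying now
i=cv2.imread("pics/scene0.png")
b=read_camera("top")["frame"][:,:,::-1]
crop("top",135,185,215,220,9,"t20.png")
E
```

```text
0.065 -0.012 [210.5 261.1] [142.5 203.7]
0.065 0 [210.2 259.1] [141.8 203.6]
0.065 0.012 [209.9 257. ] [141.1 203.5]
-0.137 -0.012 [238.3 222.3] [198.5 201. ]
-0.137 0 [238.2 220.1] [198.2 200.8]
-0.137 0.012 [238.1 218. ] [197.9 200.7]
```

View pics/t20.png

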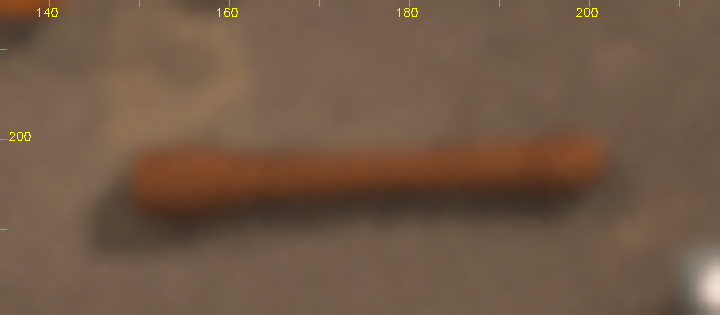

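Diagnosis: three strokes have not gained a tooth although the trigger bottoms. The jaws are at the work but slipping, which points to the pin being a hair short of home. I'll back off and drive the pin again, harder.

```bash
python3 -m crank '[[0,0,0,0,0,0,1],[0,0,0,0,0,0,1],[0,0,0,0,0,0,1],[0,0,-4,0,0,0,1],[0,0,-10,0,0,0,1]]' 30; python3 -m crank '[[0,-6,-1,0,0,-9,1],[0,-12,-1,0,0,-19,1],[0,-18,-1,0,0,-29,1],[0,-24,-1,0,0,-39,1],[0,-30,-1,0,0,-49,1]]'; python3 go.py .4897 .4144 .12 92.65
```

```text
time: 32.83
tool_pos: [0.4736, -0.145, 0.2229]
tool_rot: [-3.14, 0.003, 0.097]
contact_force: [1.4, -0.3, -0.3]
opening: 0.0752
time: 33.45
tool_pos: [0.4452, 0.1552, 0.2335]
tool_rot: [3.14, -0.001, 0.958]
contact_force: [0.6, -0.7, -0.4]
opening: 0.0919
t 33.45 pos [0.4452 0.1552 0.2335] rot [ 1.7991e+02 -5.0000e-02  5.4890e+01] F [ 0.63 -0.69 -0.38] open 0.0919
shift cm [ 23.75 -11.29  11.35] rotvec [ 1.000e-01 -2.000e-02 -3.776e+01]
```

```bash
python3 trk.py N
```

```text
N pinL 207.03 stripL 214.77 boardR 290.59 293.2
t 33.55 open 0.0916 F [-0.1 -1.3 -0.5]
```

```bash
python3 - <<'E'
import cv2,numpy as np
a=cv2.resize(np.ascontiguousarray(cv2.imread("pics/topN.png")[180:245,195:355]),None,fx=5,fy=5,interpolation=cv2.INTER_CUBIC)
cv2.imwrite("pics/n1.png",a)
E
```

```text
(no output)
```

View pics/n1.png

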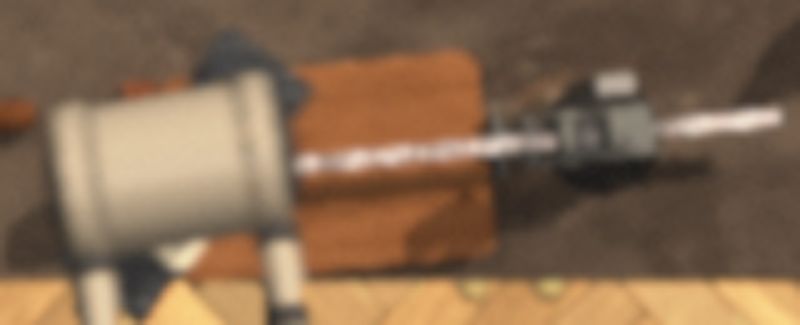

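```bash
python3 - <<'E'
import cv2,numpy as np
for n in("top0","topN"):
    f=cv2.imread(f"pics/{n}.png").astype(float)
    p=f[200:207,335:362].max(0).mean(1); print(n,p.round(0))
    q=f[195:220,286:300,2].mean(0);print(q.round(0))
E
```

```text
top0 [222. 219. 214. 212. 210. 211. 215. 221. 223. 217. 190. 140.  98.  91.
  93.  95.  96.  96.  98.  97.  98.  97.  97.  96.  97.  95.  95.]
[159. 156. 153. 147. 133. 114. 103. 103. 106. 103.  99.  97.  94.  93.]
topN [215. 215. 211. 209. 209. 210. 215. 220. 222. 218. 217. 213. 209. 208.
 202. 179. 136. 101.  96.  96.  96.  96.  95.  95.  96.  93.  92.]
[156. 154. 153. 152. 143. 128. 113. 106. 105. 102.  99.  96.  93.  91.]
```

```bash
python3 -m crank '[[5.5,-2.8,2,0,0,-9.5,1],[11,-5.6,5,0,0,-19,1],[16.5,-8.4,7,0,0,-28.5,1],[22,-11,9,0,0,-37.8,1],[23.7,-11.3,11,0,0,-37.8,1]]' 50; python3 go.py .4897 .4144 .022 92.65
```

```text
time: 34.17
tool_pos: [0.4913, 0.4145, 0.1225]
tool_rot: [3.14, -0.001, 1.615]
contact_force: [0.5, 0.7, -0.7]
opening: 0.0917
t 34.17 pos [0.4913 0.4145 0.1225] rot [ 1.799e+02 -5.000e-02  9.252e+01] F [ 0.5   0.71 -0.67] open 0.0917
shift cm [-1.000e-02 -1.800e-01  1.005e+01] rotvec [ 0.1  -0.05 -0.13]
```

```bash
python3 -m crank '[[0,-0.1,4,0,0,0,1],[0,-0.1,8,0,0,0,1],[0,-0.1,10,0,0,0,0.7],[0,-0.1,10,0,0,0,0.6],[0,-0.1,10,0,0,0,0]]' 60; python3 -m crank '[[0,0,0,0,0,0,0],[0,0,0,0,0,0,0],[0,0,0,0,0,0,0],[0,0,0,0,0,0,0],[0,0,0,0,0,0,0]]';python3 -m crank '[[0,0,0,0,0,0,0],[0,0,0,0,0,0,0]]'
```

```text
time: 34.8
tool_pos: [0.4902, 0.4117, 0.0235]
tool_rot: [3.141, -0.0, 1.611]
contact_force: [0.2, 0.6, 0.9]
opening: 0.0662
time: 35.42
tool_pos: [0.4895, 0.4123, 0.0235]
tool_rot: [3.141, -0.0, 1.612]
contact_force: [0.2, 0.1, 2.4]
opening: 0.0307
time: 35.67
tool_pos: [0.4895, 0.4122, 0.0234]
tool_rot: [3.141, -0.0, 1.612]
contact_force: [-0.3, -0.3, 2.8]
opening: 0.0307
```

```bash
python3 -m crank '[[0,0,-4,0,0,0,0],[0,0,-9,0,0,0,0],[0,0,-12.5,0,0,0,0],[-5,-1.2,-12.5,0,0,0,0],[-10,-2.4,-12.5,0,0,0,0]]' ; python3 go.py .441 .1985 .135 92.65
```

```text
time: 36.3
tool_pos: [0.469, 0.3103, 0.1481]
tool_rot: [3.141, 0.0, 1.614]
contact_force: [0.7, -0.6, -1.9]
opening: 0.0307
t 36.3 pos [0.469  0.3103 0.1481] rot [179.99   0.    92.45] F [ 0.68 -0.62 -1.88] open 0.0307
shift cm [-11.05  -3.27   1.31] rotvec [ 0.01  0.   -0.2 ]
```

```bash
python3 -m crank '[[-5.5,-1.6,0,0,0,0,0],[-11.1,-3.3,0.5,0,0,0,0],[-11.1,-3.3,1.3,0,0,0,0],[-11.1,-3.3,1.3,0,0,0,0]]' ; python3 go.py .441 .1985 .114 92.65
```

```text
time: 36.8
tool_pos: [0.4412, 0.1989, 0.1348]
tool_rot: [-3.141, -0.0, 1.611]
contact_force: [-0.3, 0.4, -1.1]
opening: 0.0307
t 36.8 pos [0.4412 0.1989 0.1348] rot [-1.7996e+02 -1.0000e-02  9.2320e+01] F [-0.28  0.37 -1.08] open 0.0307
shift cm [-0.04 -0.02  2.08] rotvec [-0.04 -0.01 -0.33]
```

```bash
python3 -m crank '[[0,0,1,0,0,0,0],[0,0,2,0,0,0,0],[0,0,2.3,0,0,0,0],[0,0,2.3,0,0,0,0]]' ; python3 -m crank '[[0,0,0.2,0,0,0,0],[0,0,0.2,0,0,0,0]]';python3 -m crank '[[0,0,0.2,0,0,0,0],[0,0,0.2,0,0,0,0]]';python3 -m crank '[[0,0,0.2,0,0,0,0],[0,0,0.2,0,0,0,0]]'
```

```text
time: 37.3
tool_pos: [0.4411, 0.1992, 0.1118]
tool_rot: [-3.141, 0.0, 1.613]
contact_force: [-0.3, -0.5, -1.4]
opening: 0.0303
time: 37.55
tool_pos: [0.4413, 0.199, 0.1103]
tool_rot: [3.141, -0.0, 1.612]
contact_force: [-0.6, -0.6, -1.8]
opening: 0.0306
time: 37.8
tool_pos: [0.4412, 0.1989, 0.1081]
tool_rot: [-3.141, -0.0, 1.612]
contact_force: [0.7, -0.5, -1.2]
opening: 0.0305
time: 38.05
tool_pos: [0.4414, 0.199, 0.1067]
tool_rot: [3.141, -0.0, 1.612]
contact_force: [-0.8, -0.3, 3.2]
opening: 0.0311
```

```bash
python3 -m crank '[[0,0,0.15,0,0,0,0],[0,0,0.15,0,0,0,0]]';python3 -m crank '[[0,0,0.2,0,0,0,0],[0,0,0.2,0,0,0,0]]';python3 -m crank '[[0,0,0.2,0,0,0,0],[0,0,0.2,0,0,0,0]]'
```

```text
time: 38.3
tool_pos: [0.4416, 0.1991, 0.1062]
tool_rot: [3.14, -0.0, 1.612]
contact_force: [-4.1, -2.5, 14.1]
opening: 0.0305
time: 38.55
tool_pos: [0.4417, 0.199, 0.1052]
tool_rot: [3.139, -0.0, 1.613]
contact_force: [-7.3, -4.8, 24.0]
opening: 0.0307
time: 38.8
tool_pos: [0.4417, 0.199, 0.1036]
tool_rot: [3.139, -0.0, 1.613]
contact_force: [-8.6, -5.0, 27.5]
opening: 0.0307
```

```bash
python3 -m crank '[[0,0,-2,0,0,0,0],[0,0,-5,0,0,0,0],[5,1.5,-5,0,0,0,0],[10,3,-5,0,0,0,0],[15,4.5,-5,0,0,0,0]]' ; python3 go.py .490 .412 .0234 92.65; python3 - <<'E'
from h import *
e=read_camera("top")["frame"][:,:,::-1]; cv2.imwrite("pics/topO.png",e)
e2=read_camera("scene")["frame"][:,:,::-1]; cv2.imwrite("pics/scnO.png",e2)
cv2.imwrite("pics/cmp11.png",np.vstack([cv2.resize(np.ascontiguousarray(x[190:222,285:350]),None,fx=12,fy=9,interpolation=cv2.INTER_CUBIC) for x in (cv2.imread("pics/top0.png"),e)]))
cv2.imwrite("pics/cmp12.png",np.hstack([cv2.resize(np.ascontiguousarray(x[170:205,268:308]),None,fx=10,fy=10,interpolation=cv2.INTER_CUBIC) for x in (e2,)]+[cv2.resize(np.ascontiguousarray(e2[215:250,235:275]),None,fx=10,fy=10,interpolation=cv2.INTER_CUBIC)]))
E
```

```text
time: 39.42
tool_pos: [0.4803, 0.3522, 0.1506]
tool_rot: [3.141, -0.0, 1.612]
contact_force: [1.0, -0.3, -1.6]
opening: 0.0307
t 39.42 pos [0.4803 0.3522 0.1506] rot [179.99  -0.    92.35] F [ 1.02 -0.33 -1.6 ] open 0.0307
shift cm [ 5.94  1.21 12.72] rotvec [ 0.01 -0.   -0.3 ]
```

View pics/cmp11.png

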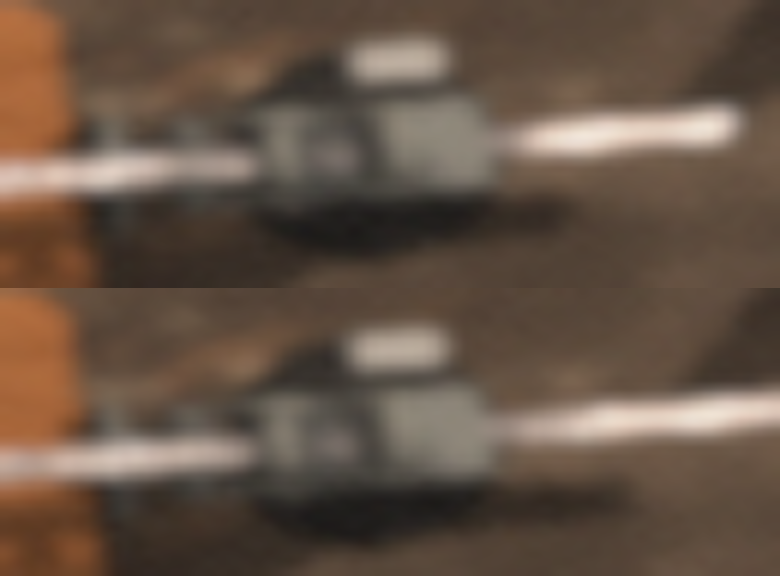

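View pics/cmp12.png

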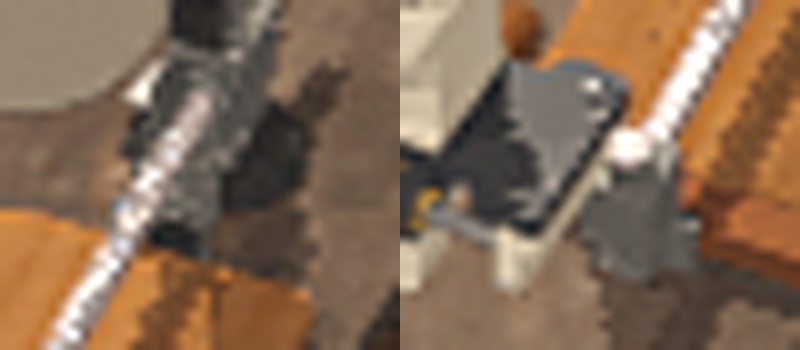

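```bash
python3 - <<'E'
import cv2,numpy as np
def g(p): return cv2.cvtColor(cv2.imread(p),cv2.COLOR_BGR2GRAY).astype(np.float32)
for r in"IL":
  a=g(f"pics/scn{r}.png");b=g("pics/scnO.png");S=10
  def match(x0,y0,x1,y1,pad=4):
    t=cv2.resize(a[y0:y1,x0:x1],None,fx=S,fy=S,interpolation=cv2.INTER_CUBIC)
    w=cv2.resize(b[y0-pad:y1+pad,x0-pad:x1+pad],None,fx=S,fy=S,interpolation=cv2.INTER_CUBIC)
    q=cv2.matchTemplate(w,t,cv2.TM_CCOEFF_NORMED);_,m,_,l=cv2.minMaxLoc(q);return (round(l[0]/S-pad,1),round(l[1]/S-pad,1)),round(m,3)
  print(r,"block",match(254,235,264,243),"pin",match(254,225,261,231),match(254,225,262,230))
cv2.imwrite("pics/cmp13.png",np.hstack([cv2.resize(np.ascontiguousarray(cv2.imread(f"pics/scn{k}.png")[221:246,246:271]),None,fx=15,fy=15,interpolation=cv2.INTER_CUBIC) for k in"LO"]))
E
```

```text
I block ((-0.4, 0.2), 0.746) pin ((0.3, 0.1), 0.878) ((0.1, 0.2), 0.893)
L block ((-0.4, 0.2), 0.743) pin ((0.3, 0.1), 0.878) ((0.1, 0.2), 0.892)
```

View pics/cmp13.png

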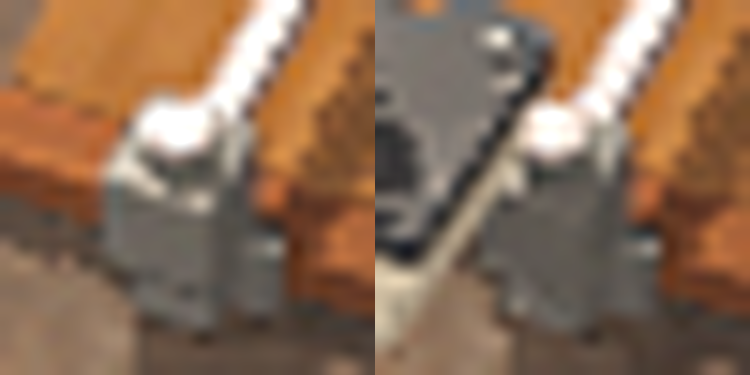

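I still hold the muddler, so I'll press once more with the pin directly under the grip. That leaves no tilt, and the fingers straddle the head above the block.

```bash
python3 go.py .440 .2215 .125 92.35; python3 -m crank '[[-5,-1.5,0,0,0,0,0],[-10,-3,0,0,0,0,0],[-12.9,-3.5,0.5,0,0,0,0],[-12.9,-3.5,2,0,0,0,0],[-12.9,-3.5,2,0,0,0,0]]'; python3 go.py .440 .2215 .110 92.35
```

```text
t 39.52 pos [0.4805 0.3551 0.1501] rot [ 1.7991e+02 -1.3000e-01  9.2570e+01] F [ 0.69 -0.97 -2.47] open 0.0308
shift cm [-13.17  -4.65   2.47] rotvec [ 0.08 -0.13  0.22]
time: 40.15
tool_pos: [0.4497, 0.2203, 0.1295]
tool_rot: [-3.139, 0.0, 1.612]
contact_force: [-0.6, 1.4, -2.2]
opening: 0.0305
t 40.15 pos [0.4497 0.2203 0.1295] rot [-1.7986e+02  2.0000e-02  9.2340e+01] F [-0.63  1.37 -2.21] open 0.0305
shift cm [ 0.16 -0.96  1.95] rotvec [-0.14  0.02 -0.01]
```

```bash
python3 -m crank '[[0.1,-1,0,0,0,0,0],[0.1,-1,1,0,0,0,0],[0.1,-1,1.6,0,0,0,0],[0.1,-1,2.0,0,0,0,0]]'; python3 -m crank '[[0,0,0.2,0,0,0,0],[0,0,0.3,0,0,0,0]]';python3 -m crank '[[0,0,0.2,0,0,0,0],[0,0,0.3,0,0,0,0]]'
```

```text
time: 40.65
tool_pos: [0.4402, 0.2211, 0.1102]
tool_rot: [-3.141, 0.0, 1.613]
contact_force: [0.5, 0.3, -1.9]
opening: 0.0305
time: 40.9
tool_pos: [0.4405, 0.221, 0.1077]
tool_rot: [3.141, -0.0, 1.612]
contact_force: [-0.3, -0.6, -2.2]
opening: 0.0301
time: 41.15
tool_pos: [0.4407, 0.221, 0.1056]
tool_rot: [3.14, -0.0, 1.612]
contact_force: [-3.5, -0.7, 11.8]
opening: 0.0305
```

```bash
python3 -m crank '[[0,0,0.2,0,0,0,0],[0,0,0.2,0,0,0,0]]';python3 -m crank '[[0,0,0.2,0,0,0,0],[0,0,0.2,0,0,0,0]]'; python3 -m crank '[[0,0,0.15,0,0,0,0],[0,0,0.15,0,0,0,0]]'
```

```text
time: 41.4
tool_pos: [0.4408, 0.2211, 0.1053]
tool_rot: [3.139, -0.001, 1.612]
contact_force: [-6.3, -1.9, 20.6]
opening: 0.0304
time: 41.65
tool_pos: [0.441, 0.2212, 0.1048]
tool_rot: [3.138, -0.001, 1.613]
contact_force: [-10.6, -3.2, 35.6]
opening: 0.0305
time: 41.9
tool_pos: [0.4411, 0.2213, 0.1044]
tool_rot: [3.137, -0.001, 1.613]
contact_force: [-14.7, -5.4, 46.5]
opening: 0.0307
```

Hard stop at 46 N, so the pin is home. Laying the muddler down again.

```bash
python3 -m crank '[[0,0,-2,0,0,0,0],[0,0,-4.5,0,0,0,0],[5,1.5,-4.5,0,0,0,0],[10,3,-4.5,0,0,0,0],[15,4.4,-4.5,0,0,0,0]]' ; python3 -m crank '[[2,0.5,2,0,0,0,0],[4,1,6,0,0,0,0],[4,1,10,0,0,0,0],[4,1,11,0,0,0,0],[4,1,11,0,0,0,0]]';python3 go.py .490 .41 .0234 92.35
```

```text
time: 42.52
tool_pos: [0.4785, 0.3741, 0.1444]
tool_rot: [3.141, -0.0, 1.612]
contact_force: [0.6, -0.3, -1.4]
opening: 0.0305
time: 43.15
tool_pos: [0.4865, 0.4129, 0.0344]
tool_rot: [-3.141, 0.0, 1.612]
contact_force: [0.9, 0.2, -1.4]
opening: 0.0304
t 43.15 pos [0.4865 0.4129 0.0344] rot [-1.7998e+02  1.0000e-02  9.2360e+01] F [ 0.93  0.2  -1.35] open 0.0304
shift cm [-0.3   0.34  1.1 ] rotvec [-0.02  0.01  0.01]
```

```bash
python3 -m crank '[[0,0,0.5,0,0,0,0],[0,0,0.9,0,0,0,0],[0,0,1.05,0,0,0,0],[0,0,1.05,0,0,0,0]]' 10; python3 -m crank '[[0,0,0,0,0,0,0.5],[0,0,0,0,0,0,0.6],[0,0,0,0,0,0,0.75],[0,0,0,0,0,0,0.85],[0,0,0,0,0,0,0.85]]';  python3 -m crank '[[0,0,0,0,0,0,1],[0,0,-3,0,0,0,1],[0,0,-9,0,0,0,1],[0,0,-15,0,0,0,1],[-5,0,-20,0,0,9,1]]'; python3 go.py .4743 -.146 .235 5.4
```

```text
time: 43.65
tool_pos: [0.4867, 0.4131, 0.0241]
tool_rot: [3.141, -0.0, 1.612]
contact_force: [0.5, -0.1, -0.3]
opening: 0.0309
time: 44.28
tool_pos: [0.4864, 0.413, 0.0237]
tool_rot: [3.142, -0.0, 1.612]
contact_force: [-0.0, -1.1, -0.5]
opening: 0.0755
time: 44.9
tool_pos: [0.4884, 0.3706, 0.2208]
tool_rot: [3.139, -0.003, 1.455]
contact_force: [1.1, -0.2, 0.1]
opening: 0.0914
t 44.9 pos [0.4884 0.3706 0.2208] rot [ 1.7983e+02 -1.7000e-01  8.3370e+01] F [ 1.08 -0.2   0.15] open 0.0914
shift cm [-51.47   4.58  -1.56] rotvec [ 3.000e-02 -2.600e-01  7.797e+01]
```

```bash
python3 -m crank '[[-6,0.5,-1,0,0,10,1],[-12,1,-1,0,0,20,1],[-18,1.5,-1,0,0,30,1],[-24,2,-1,0,0,40,1],[-30,2.5,-1,0,0,50,1]]'; python3 go.py .4743 -.146 .235 5.4;python3 - <<'E'
from h import *
e=read_camera("scene")["frame"][:,:,::-1]; cv2.imwrite("pics/p1.png",cv2.resize(np.ascontiguousarray(e[205:305,180:300]),None,fx=6,fy=6,interpolation=cv2.INTER_CUBIC))
E
```

```text
time: 45.52
tool_pos: [0.4781, 0.0662, 0.2282]
tool_rot: [3.141, -0.001, 0.577]
contact_force: [2.0, 0.1, 0.1]
opening: 0.0919
t 45.52 pos [0.4781 0.0662 0.2282] rot [ 1.7997e+02 -4.0000e-02  3.3060e+01] F [2.03 0.08 0.13] open 0.0919
shift cm [-11.9   17.57  -0.68] rotvec [ 2.000e-02 -5.000e-02  2.766e+01]
```

View pics/p1.png

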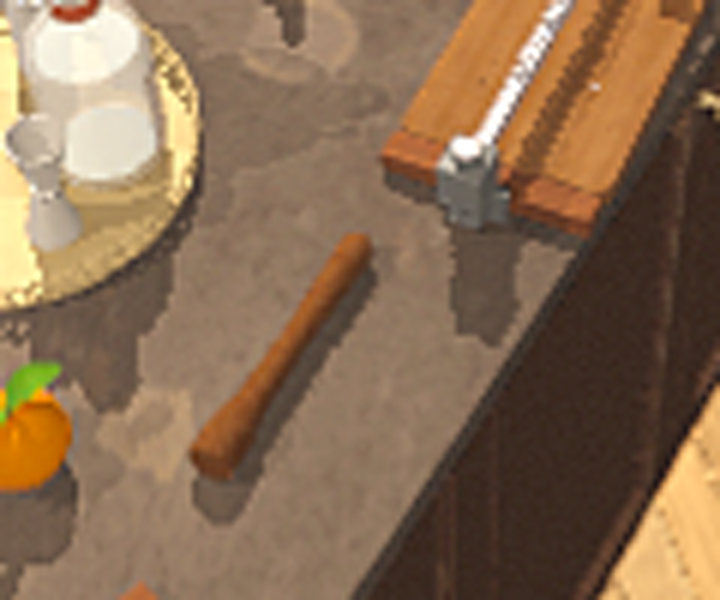

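```bash
python3 -m crank '[[-4,5.9,0,0,0,9.2,1],[-8,11.8,0,0,0,18.5,1],[-11.8,17.3,0,0,0,27.6,1],[-11.8,17.3,3,0,0,27.6,1],[-11.8,17.3,5,0,0,27.6,1]]'; python3 go.py .4745 -.143 .123 5.5
```

```text
time: 46.2
tool_pos: [0.4747, -0.1431, 0.1769]
tool_rot: [-3.141, 0.0, 0.098]
contact_force: [-0.4, -0.4, -0.3]
opening: 0.0916
t 46.2 pos [ 0.4747 -0.1431  0.1769] rot [-1.7999e+02  2.0000e-02  5.6200e+00] F [-0.41 -0.36 -0.3 ] open 0.0916
shift cm [-0.02 -0.01  5.39] rotvec [-0.01  0.02  0.12]
```

```bash
python3 -m crank '[[0,0,2,0,0,0,1],[0,0,4,0,0,0,1],[0,0.1,5.4,0,0,0,1],[0,0.2,5.4,0,0,0,0.8],[0,0.2,5.4,0,0,0,0.8]]' 30; python3 trk.py P; python3 -m crank '[[0,0,0,0,0,0,0.28],[0,0,0,0,0,0,0.28],[0,0,0,0,0,0,0.28],[0,0,0,0,0,0,0.28],[0,0,0,0,0,0,0.28]]' 20;python3 -m crank '[[0,0,0,0,0,0,0.28],[0,0,0,0,0,0,0.28],[0,0,0,0,0,0,0.28]]' 20;python3 trk.py Q
```

```text
time: 46.82
tool_pos: [0.4758, -0.1436, 0.1245]
tool_rot: [3.141, -0.001, 0.101]
contact_force: [0.2, 0.4, 0.3]
opening: 0.0768
P pinL 211.64 stripL 219.79 boardR 290.07 293.22
t 46.92 open 0.0741 F [ 0.2  0.8 -0.8]
time: 47.55
tool_pos: [0.4754, -0.1452, 0.1241]
tool_rot: [3.138, -0.0, 0.102]
contact_force: [-1.9, -4.0, 2.5]
opening: 0.0296
time: 47.92
tool_pos: [0.4755, -0.1452, 0.1241]
tool_rot: [3.139, -0.0, 0.101]
contact_force: [-1.6, -7.0, 0.3]
opening: 0.0295
Q pinL 212.34 stripL 220.08 boardR 290.82 293.59
t 48.02 open 0.0298 F [-1.3 -6.3  0.2]
```

```bash
python3 - <<'E'
import cv2,numpy as np
cv2.imwrite("pics/q1.png",np.vstack([cv2.resize(np.ascontiguousarray(cv2.imread(f"pics/top{k}.png")[185:225,270:370]),None,fx=7,fy=7,interpolation=cv2.INTER_CUBIC) for k in"OQ"]))
cv2.imwrite("pics/q2.png",np.hstack([cv2.resize(np.ascontiguousarray(cv2.imread(f"pics/scn{k}.png")[150:205,265:315]),None,fx=8,fy=8,interpolation=cv2.INTER_CUBIC) for k in"PQ"]))
E
```

```text
(no output)
```

View pics/q1.png

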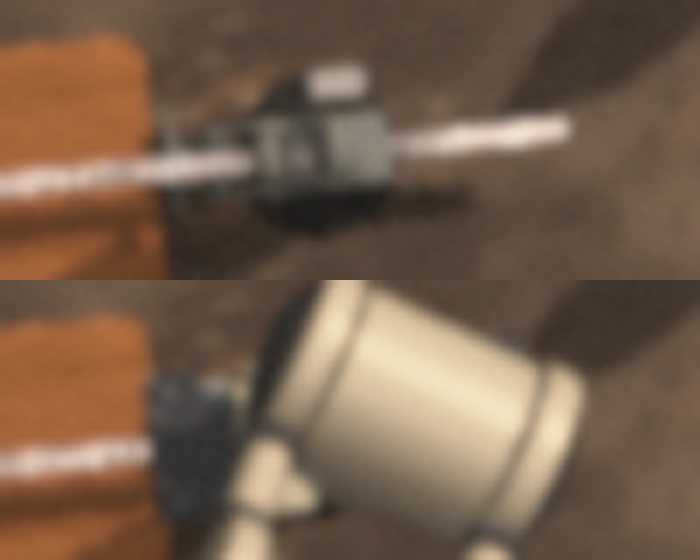

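View pics/q2.png

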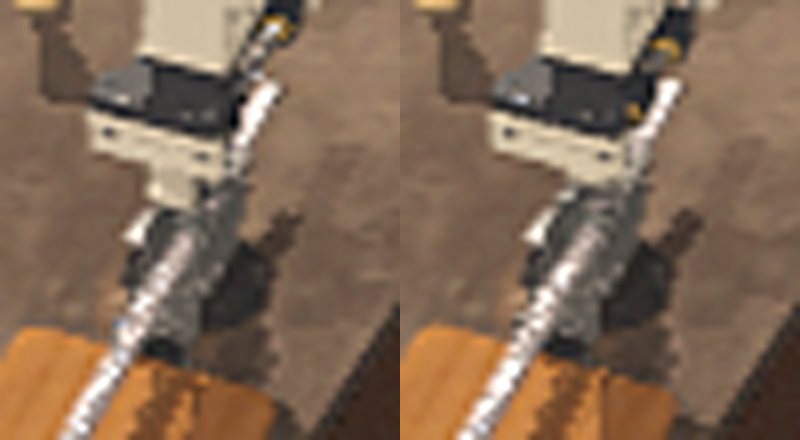

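```bash
python3 -m crank '[[0,0,0,0,0,0,0.8],[0,0,0,0,0,0,0.8],[0,0,0,0,0,0,0.8],[0,0,0,0,0,0,0.8],[0,0,0,0,0,0,0.8]]' 20; python3 trk.py R; python3 -m crank '[[0,0,0,0,0,0,0.28],[0,0,0,0,0,0,0.28],[0,0,0,0,0,0,0.28],[0,0,0,0,0,0,0.28],[0,0,0,0,0,0,0.28]]' 20;python3 -m crank '[[0,0,0,0,0,0,0.28],[0,0,0,0,0,0,0.28]]' 20;python3 trk.py S
```

```text
time: 48.65
tool_pos: [0.4755, -0.1436, 0.1241]
tool_rot: [3.141, -0.001, 0.101]
contact_force: [-0.8, -0.3, 0.5]
opening: 0.0724
R pinL 211.84 stripL 219.81 boardR 290.1 293.18
t 48.75 open 0.0735 F [0.1 0.7 0.1]
time: 49.38
tool_pos: [0.4754, -0.1452, 0.124]
tool_rot: [3.138, -0.0, 0.102]
contact_force: [-1.6, -4.0, 2.5]
opening: 0.0301
time: 49.62
tool_pos: [0.4754, -0.1452, 0.124]
tool_rot: [3.139, -0.0, 0.101]
contact_force: [-1.2, -6.3, 1.8]
opening: 0.0303
S pinL 212.34 stripL 220.05 boardR 290.8 293.59
t 49.73 open 0.0298 F [-2.3 -7.   0.4]
```

```bash
python3 - <<'E'
import cv2,numpy as np
a=cv2.imread("pics/s12.png") # origin 262,145 x12
ims=[cv2.resize(a[(180-145)*12:(202-145)*12,(274-262)*12:(296-262)*12],(396,396))]
for k in"PS": ims.append(cv2.resize(np.ascontiguousarray(cv2.imread(f"pics/scn{k}.png")[180:202,274:296]),(396,396),interpolation=cv2.INTER_CUBIC))
im=np.hstack(ims);cv2.imwrite("pics/r1.png",cv2.resize(im,(798,266)))
E
```

```text
(no output)
```

View pics/r1.png

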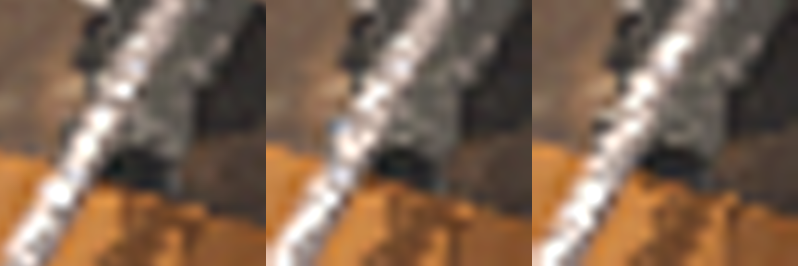

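```bash
python3 -m crank '[[0,0,0,0,0,0,0.40],[0,0,0,0,0,0,0.40]]' 20; python3 trk.py T; python3 -m crank '[[0,0,0,0,0,0,0.52],[0,0,0,0,0,0,0.52]]' 20; python3 trk.py U;python3 -m crank '[[0,0,0,0,0,0,0.64],[0,0,0,0,0,0,0.85],[0,0,0,0,0,0,0.85],[0,0,0,0,0,0,0.85]]' 20; python3 trk.py V
```

```text
time: 49.98
tool_pos: [0.4751, -0.1429, 0.1236]
tool_rot: [-3.14, 0.0, 0.101]
contact_force: [0.1, 3.0, -0.8]
opening: 0.0364
T pinL 212.19 stripL 220.06 boardR 290.14 293.52
t 50.08 open 0.0364 F [ 0.6  4.1 -1.7]
time: 50.32
tool_pos: [0.4752, -0.1434, 0.1238]
tool_rot: [3.142, 0.0, 0.101]
contact_force: [-0.6, 2.3, -1.2]
opening: 0.0471
U pinL 212.18 stripL 220.05 boardR 290.22 293.52
t 50.42 open 0.0478 F [-0.2  1.7 -1. ]
time: 50.92
tool_pos: [0.4755, -0.1437, 0.1241]
tool_rot: [3.141, -0.001, 0.101]
contact_force: [-0.1, -0.2, 0.7]
opening: 0.0772
V pinL 211.83 stripL 219.8 boardR 290.11 293.2
t 51.02 open 0.0777 F [ 0.1 -0.2  0.7]
```

```bash
python3 - <<'E'
import cv2,numpy as np
for rows in((201,204),(203,206),(211,214)):
  for k in("top0","topN","topO"):
    f=cv2.imread(f"pics/{k}.png").astype(float).mean(2)
    print(rows,k,f[rows[0]:rows[1],286:312].mean(0).round(0).astype(int))
E
python3 - <<'E'
from h import *
for z in(.01,.018,.03): print(z,[back("top",u,208,z)[1].round(4) for u in(290.5,291.9,293.5,296,301,304)])
E
```

```text
(201, 204) top0 [110 111 110 107  97  85  86  97 100  94  88  88  84  82  83  80  76  75
  72  72  78  88  95  95  87  79]
(201, 204) topN [108 108 108 108 104  96  90  94  99  92  89  86  83  81  80  78  74  73
  71  70  75  86  94  94  86  78]
(201, 204) topO [108 109 109 109 105  96  90  94  99  94  88  86  83  82  81  79  76  74
  71  72  77  87  95  93  87  78]
(203, 206) top0 [109 108 106 100  86  67  69  89 101  90  78  73  73  79  90  91  83  75
  67  66  79 101 114 109  95  88]
(203, 206) topN [108 108 107 102  94  82  74  85  97  91  81  74  71  79  89  89  82  74
  65  65  78  99 113 107  93  85]
(203, 206) topO [108 108 108 103  93  82  74  86  98  92  80  73  72  79  89  90  84  75
  66  65  79  99 113 107  94  87]
(211, 214) top0 [121 116 111 106  95  82  71  69  72  72  65  59  55  56  62  67  66  62
  61  57  52  56  60  62  57  53]
(211, 214) topN [119 115 110 105  95  87  80  72  72  72  64  58  56  55  60  65  65  62
  61  56  52  55  59  60  58  51]
(211, 214) topO [113 107 104 100  92  83  74  67  72  73  67  60  58  57  61  67  66  60
  60  55  52  55  60  61  57  52]
0.01 [np.float64(-0.0683), np.float64(-0.0737), np.float64(-0.08), np.float64(-0.0897), np.float64(-0.1092), np.float64(-0.1209)]
0.018 [np.float64(-0.0676), np.float64(-0.073), np.float64(-0.0792), np.float64(-0.0889), np.float64(-0.1083), np.float64(-0.12)]
0.03 [np.float64(-0.0665), np.float64(-0.0719), np.float64(-0.078), np.float64(-0.0877), np.float64(-0.107), np.float64(-0.1186)]
```

```bash
python3 -m crank '[[0,0,0,0,0,0,0.42],[0,0,0,0,0,0,0.42],[0,0,0,0,0,0,0.42],[0,0,0,0,0,0,0.42],[0,0,0,0,0,0,0.42]]' 20; python3 trk.py W
```

```text
time: 51.7
tool_pos: [0.4751, -0.1423, 0.1241]
tool_rot: [-3.14, 0.0, 0.101]
contact_force: [-1.2, 6.4, 6.2]
opening: 0.0394
W pinL 211.84 stripL 219.78 boardR 289.94 293.17
t 51.8 open 0.0389 F [-1.1  7.5  5.2]
```

```bash
python3 -m crank '[[0,0,0,0,0,0,0.28],[0,0,0,0,0,0,0.28],[0,0,0,0,0,0,0.28],[0,0,0,0,0,0,0.28]]' 55; python3 trk.py X;  python3 -m crank '[[0,0,0,0,0,0,0.5],[0,0,0,0,0,0,0.5],[0,0,0,0,0,0,0.28],[0,0,0,0,0,0,0.28],[0,0,0,0,0,0,0.28]]' 55; python3 trk.py Y
```

```text
time: 52.3
tool_pos: [0.4755, -0.1454, 0.1241]
tool_rot: [3.139, -0.0, 0.1]
contact_force: [-1.3, -8.6, 0.7]
opening: 0.0294
X pinL 212.68 stripL 220.1 boardR 290.81 293.6
t 52.4 open 0.0293 F [-0.9 -9.1  1.3]
time: 53.02
tool_pos: [0.4754, -0.1454, 0.1238]
tool_rot: [3.138, 0.0, 0.101]
contact_force: [-1.2, -10.7, -3.3]
opening: 0.0293
Y pinL 212.74 stripL 220.1 boardR 290.86 293.74
t 53.12 open 0.0294 F [-1.  -9.1 -3.4]
```

```bash
python3 - <<'E'
import cv2,numpy as np
R=lambda k,a,b,c,d,s:cv2.resize(np.ascontiguousarray(cv2.imread(f"pics/{k}.png")[a:b,c:d]),None,fx=s,fy=s,interpolation=cv2.INTER_CUBIC)
cv2.imwrite("pics/y1.png",np.hstack([R("scn"+k,218,250,240,272,12) for k in"SY"]))
cv2.imwrite("pics/y2.png",np.vstack([R("top"+k,190,240,195,300,7) for k in"SY"]))
E
```

```text
(no output)
```

View pics/y1.png

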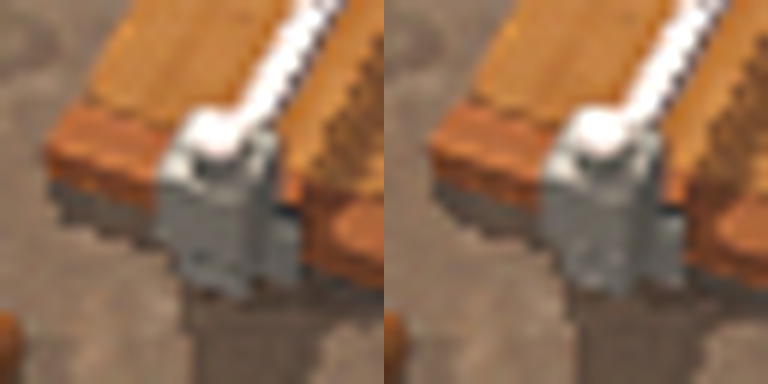

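View pics/y2.png

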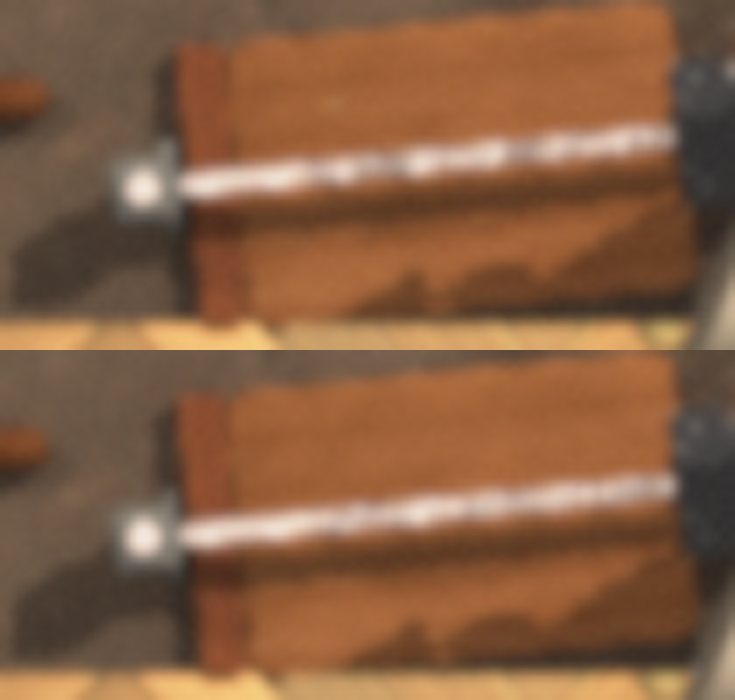

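```bash
python3 - <<'E'
import cv2,numpy as np
R=lambda k,a,b,c,d,s:cv2.resize(np.ascontiguousarray(cv2.imread(f"pics/{k}.png")[a:b,c:d]),None,fx=s,fy=s,interpolation=cv2.INTER_CUBIC)
cv2.imwrite("pics/y3.png",np.hstack([R("scn"+k,153,173,289,305,12) for k in"PSVY"]))
E
```

```text
(no output)
```

View pics/y3.png

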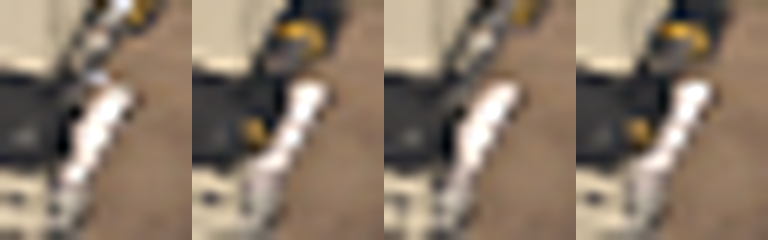

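Grip force matters: at 55 N the bar draws further than at 20 N. I'll try 60 N with a longer hold, then a full release and another stroke.

```bash
python3 -m crank '[[0,0,0,0,0,0,0.2],[0,0,0,0,0,0,0.2],[0,0,0,0,0,0,0.2]]' 60; python3 trk.py Z;  python3 -m crank '[[0,0,0,0,0,0,0.8],[0,0,0,0,0,0,0.8],[0,0,0,0,0,0,0.8],[0,0,0,0,0,0,0.8],[0,0,0,0,0,0,0.8]]' 60; python3 trk.py AA
```

```text
time: 53.5
tool_pos: [0.4754, -0.1455, 0.1238]
tool_rot: [3.139, -0.0, 0.1]
contact_force: [-0.8, -9.4, -3.9]
opening: 0.0293
Z pinL 212.75 stripL 220.13 boardR 290.91 293.73
t 53.6 open 0.0292 F [ -0.7 -10.4  -4. ]
time: 54.22
tool_pos: [0.4756, -0.1436, 0.1241]
tool_rot: [3.141, -0.001, 0.101]
contact_force: [-0.1, 0.2, 0.2]
opening: 0.0723
AA pinL 212.64 stripL 220.07 boardR 290.29 293.58
t 54.33 open 0.0728 F [ 0.  -0.6  0.8]
```

The ratchet kept a tooth this time (212.64 against 211.83 before). Squeeze again with 60 N and check.

```bash
python3 -m crank '[[0,0,0,0,0,0,0.2],[0,0,0,0,0,0,0.2],[0,0,0,0,0,0,0.2],[0,0,0,0,0,0,0.2],[0,0,0,0,0,0,0.2]]' 60; python3 -m crank '[[0,0,0,0,0,0,0.2],[0,0,0,0,0,0,0.2],[0,0,0,0,0,0,0.2],[0,0,0,0,0,0,0.2]]' 60; python3 trk.py AB; python3 - <<'E'
import cv2,numpy as np
R=lambda k,a,b,c,d,s:cv2.resize(np.ascontiguousarray(cv2.imread(f"pics/{k}.png")[a:b,c:d]),None,fx=s,fy=s,interpolation=cv2.INTER_CUBIC)
cv2.imwrite("pics/z1.png",np.vstack([R("top"+k,190,240,195,300,7) for k in("S","AB")]))
cv2.imwrite("pics/z2.png",np.hstack([R("scn"+k,178,204,270,296,14) for k in("P","AB")]))
E
```

```text
time: 54.95
tool_pos: [0.4754, -0.1454, 0.1241]
tool_rot: [3.137, -0.0, 0.102]
contact_force: [-2.5, -6.1, 3.0]
opening: 0.0292
time: 55.45
tool_pos: [0.4754, -0.1454, 0.1242]
tool_rot: [3.139, -0.0, 0.1]
contact_force: [-1.8, -10.4, 0.6]
opening: 0.0292
AB pinL 213.25 stripL 221.06 boardR 291.12 294.44
t 55.55 open 0.029 F [-1.  -9.9  1.1]
```

View pics/z1.png

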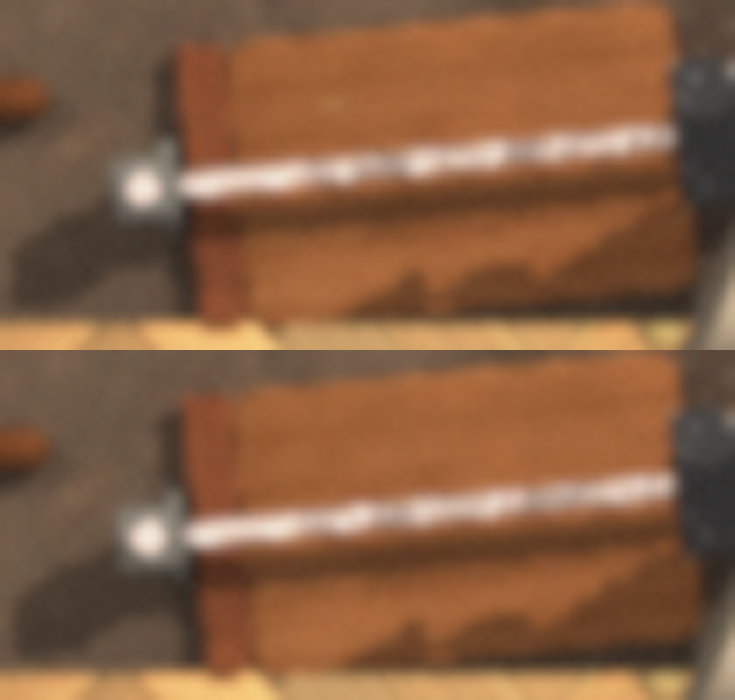

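View pics/z2.png

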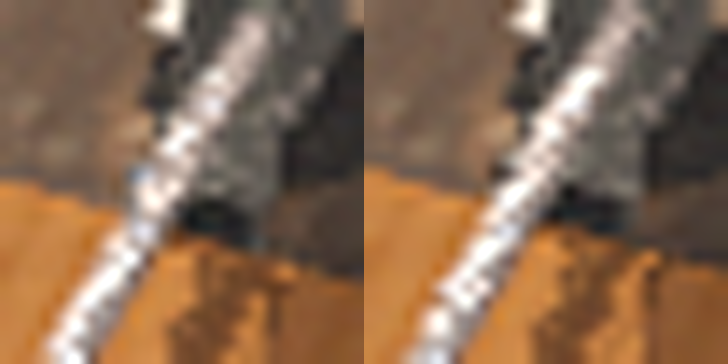

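```bash
python3 - <<'E'
import cv2,numpy as np
a=cv2.imread("pics/scnAB.png")[130:330,140:320]; cv2.imwrite("pics/fin.png",cv2.resize(np.ascontiguousarray(a),None,fx=3,fy=3,interpolation=cv2.INTER_CUBIC)[:600,:800])
E
```

```text
(no output)
```

View pics/fin.png

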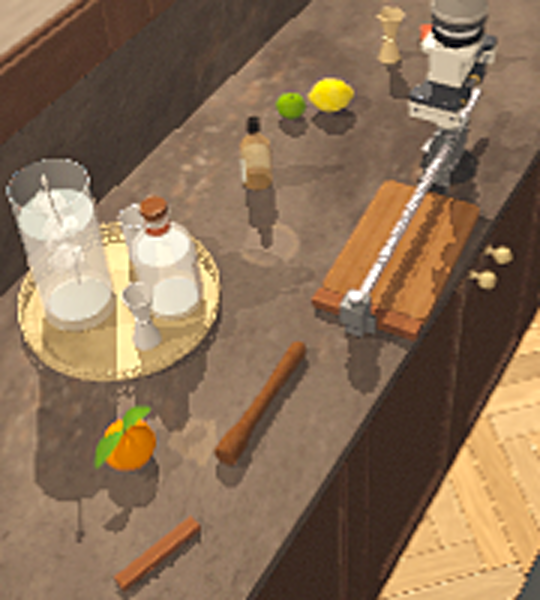

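The picture shows the joint shut, the muddler lying flat, and the clementine where it was. The gripper is holding the trigger in. Handing in.

```bash
python3 - <<'E'
from cell import robot
print(robot.hand_in()); s=robot.observe(); print(s["time"],s["opening"],s["contact_force"])
E
```

```text
the job is handed in; nothing more can be done
None
the job is handed in; nothing more can be done
```

I handed the job in at about 55.6 s with the joint clamped and the gripper holding the trigger squeezed right in at 60 N. No verdict was reported, and I never read the pad or pin joints directly.

**What I did**
- **Pin:** I drove it home with the muddler; the force rose sharply at the predicted home height. I laid the muddler back down and pumped the trigger.
- **Stall:** The clamp stopped gaining teeth once the work was touched. I first blamed the pin, so I picked the muddler up again, drove the pin to a hard stop at 46 N, and laid the muddler down again. That changed nothing.
- **What fixed it:** Squeezing the trigger at 55–60 N instead of 8–30 N. The next full release kept one more tooth, and I squeezed again and held.

**Last checks**
- **Trigger:** the finger opening was 29 mm, against 30 mm when squeezed right in.
- **Joint and pad:** no gap is visible at the joint. I estimate the pad is pushed in about 4 to 5 mm from how far the board moved in the top camera; that could be off by 1 to 1.5 mm.
- **Bystanders:** the muddler is lying on the worktop and the clementine looks unmoved. I kept the gripper away from the glue bottle but did not check it in the final picture.

**Doubts**
- The task says clamping needs at most 20 N on the trigger, and I found it needed 55–60 N; I can't explain the difference.
- The pin may already have been home after the first drive, so the second may have been unnecessary.

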